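# Rebuild the grain mill's spacer stack on its floating spindle

### The job

Put the grain mill's three aluminium spacer rings back on its upright spindle in size order: the widest first, then the middle one, then the narrowest on top, each lowered (not dropped) until it lies flat and fully down, and let go. The spindle is spring-loaded and floats off-centre in the mill, so feel for its end lightly and never press or push hard on the mill or spindle. Leave the other things on the shelf where they are.

Things in the scene. Friction and masses are not known exactly. Their poses are not given: they have to be found in the camera images.
- mill: Hand grain mill with its hopper off, fixed to the shelf: squat wooden box, top 144 x 144 mm and 88 mm above the shelf, on it a dark steel disc 100 mm across, 3 mm thick. Out of the disc's dark opening stands the bare steel spindle (a collar with a pin on it). Origin: middle of the box's underside, z up, x and y along its sides. More than 20 N on box, collar or pin does harm.
- mill_seat (a point): Point on the box's middle axis at the height of the collar's flat top, where the rings seat, 105 mm above the shelf; collar 36 mm across. NOT the spindle's own position: collar and pin float together, always 3 mm or more off this point, at most 6 mm along each of the box's x and y, differently each time, always upright, and stay put unless pushed sideways with over about 12 N (stops at 7 mm).
- mill_pin_end (a point): Point 50 mm above mill_seat, on the box's middle axis, at the height of the pin's end. The pin is straight, 14 mm thick, blunt with a 1 mm bevel, and off this axis just as the collar is. Pin and collar are sprung: pressed down they start to sink together at about 5 N, take 0.4 N more per mm and meet a hard stop after 12 mm (about 10 N); let go, they rise again.
- wide_center (a point): Centre (half-way up, on the axis) of the widest of three plain aluminium spacer rings lying flat on the shelf: 60 mm outside diameter, 14 mm high, round bore 17 mm, 98 g give or take a fifth. z up along the ring's axis. Fully down it rests on the collar: centre 7 mm above the seat.
- middle_center (a point): Centre of the middle spacer ring, lying flat on the shelf: 48 mm outside diameter, 12 mm high, round bore 17 mm, 52 g give or take a fifth. Fully down it rests on the widest ring: centre 20 mm above the seat.
- narrow_center (a point): Centre of the narrowest spacer ring, lying flat on the shelf: 36 mm outside diameter, 12 mm high, round bore 17 mm, 26 g give or take a fifth. Fully down it rests on the middle ring: centre 32 mm above the seat, the pin then stands 12 mm out above it.
- corn: Bystander: closed can of corn with a plain label, 74 mm across, 110 mm high, loose; origin at the middle of its underside.
- jar: Bystander: short glass canning jar with a wire-snap lid, 80 mm across, about 87 mm high, loose; origin at the middle of its underside.
- funnel: Bystander: white plastic funnel standing mouth down, 116 mm across, 105 mm high, loose; origin at the middle of its mouth, on the shelf.
- squeezer: Bystander: stainless hand lemon squeezer lying flat, bowl 64 mm across and 41 mm high at its origin, two 30 mm high handles running 155 mm out along its +x; loose; origin on the shelf under the bowl's middle.
- band: Bystander: thin brass screw band of a canning jar lying flat, 72 mm outside, 64 mm inside, 14 mm high, loose; not one of the spacers (its hole is nearly as wide as itself); origin at the middle of its underside.
- crank: Bystander: the mill's crank lying flat, a dark steel bar 130 mm long along its y with an upright wooden grip 40 mm high at its -y end; loose; origin under the bar's middle.

How it is judged:
By the outcome, as a careful person would: the job done as asked, in the order asked, and still so for the second after the job is handed in, with the robot touching nothing.
It also fails if it takes over 72 s, if anything falls off the work surface, if the arm or the gripper's body presses on something with over 40 N, if the wrist force passes 120 N, or if a joint passes its speed limit or range.

### The arm

A 6-joint arm with a two-finger parallel gripper is mounted at the origin on the work surface. World frame = base frame: x ahead of the robot, y to its left, z up, the work surface at z = 0. Lengths are in m, angles in degrees, forces in N, time in s.
With the tool pointing down it reaches from about 0.4 to 0.825 m from the base axis. Payload 7 kg.
Tool frame: the origin (TCP) lies midway between the tips of the shut fingers; the grasp point (between the pads) lies r.grasp_offset behind it (r.grasp_offset is the distance from the TCP to the grasp point, in m); x points along the fingers, z is the direction in which the jaws open and shut, and the axes are right-handed (so a half turn about x gives the same grasp; the last joint's range is limited). The gripper opens to 88 mm and grips with 3 to 60 N. Pads are 19 mm wide; open, the fingers measure 130 mm over their backs; the gripper's body (78 mm by 193 mm) begins 47 mm behind the grasp point.
Start: joints at [-48.753, 20.546, 0.682, 0, -70.136, -16.507], TCP at [0.282, -0.613, 0.227] pointing down, gripper open.
Joint ranges: [-176.03, 176.03], [-82.01, 121.73], [-58.28, 71.71], [-173.87, 95.51], [-174.79, -0.11], [-173.66, 173.66]. Speed limits (degrees/s): [136.94, 136.94, 172.46, 180, 180, 180].

### API

Orientations are given as [roll, pitch, yaw] about the fixed x, y, z axes, in that order (R = Rz(yaw) Ry(pitch) Rx(roll)).
In Python, from plant import readout, vision, close_job, r gives the robot as it stands.
- The arm moves only by the shell command python3 -m handwheel 'ROWS' [OPENING] [FORCE]. ROWS is JSON, a list that holds one entry, the list of rows, each a list of 4 numbers: the shift along the world's x, y, z in units of 40 mm (1.0 is 40 mm), then the turn about the world's z in units of 5 degrees (1.0 is 5 degrees). In form: [[[tx, ty, tz, roll], ...]]. A call has 1 to 8 rows; each row shifts and turns the pose as measured when the row begins; what a row does not reach is not made up. A row lasts 1/10 s, in which the tool goes at most 50 mm and 8.59 degrees, less where a joint would pass 70% of its speed; a pose out of reach is approached as far as the arm can. A call is refused whole if a number of a shift passes 1 or a number of a turn 1, either way. A call with a gripper value outside its range is refused whole. OPENING is the finger opening in mm, from 0 to 87.6, set as the call begins (- or left out, the last holds). The fingers move at their own pace and stop on an object; FORCE is the grip in N (left out, the last holds). Time passes only in rows, so rows that do not move let the fingers close. It gives the time, the measured TCP pose, the force and the opening at its end, in the units of the state.
- readout.get_state(): the state, without advancing time (a new reading comes with each control period).
- vision.capture(name): name is "scene" or "top" or "wrist"; returns the picture (480x640x3 uint8, blue, green, red); there is no depth.
- vision.get_calibration(name): a dict with "intrinsics" (3x3 intrinsics, pixels), "pose" (4x4, takes a point from camera to world coordinates). Camera axes: x right, y up, looking along -z (the intrinsics and any distortion apply to the point x, -y, -z); pixel columns grow to the right and rows downward; lengths in m; the calibration is good to about 2 mm. A picture is of the moment at which its call begins: read the wrist's pose just before it. get_calibration takes no time and is no camera call; for the wrist camera it gives the pose at the moment of the call.
- close_job(): hands the job in, once; it reports no verdict.
The state is a dict: "time_s": time; "joints": joint angles; "qd": joint speeds; "joint_torque": joint torques, N m; "tcp_pos": TCP position; "eef_rot": TCP orientation; "contact_force": force on the tool from outside, world axes, zero at the start; "moment": the same for the moment, N m; "gripper_width": finger opening in m.
Only numpy, scipy, OpenCV 4.12 (cv2) and the standard library are available. Lean on these libraries where they do the work, as an engineer would, in place of code of your own. Each camera call takes 0.05 s, during which the arm holds its last target.

## Working session

There is one attempt and no reset: what is moved stays moved. The work goes in short steps, Python scripts to look and compute and a shell command to move; the robot and the scene stay as the last step left them, time stands still between calls to the robot, and variables do not carry over. Pictures are saved under pics/ and viewed, and the job is handed in when it is done.

```bash
ls; mkdir -p pics
python3 - <<'E'
from plant import readout, vision, r
import cv2
print(readout.get_state()); print(r.grasp_offset)
for n in ("scene","top","wrist"):
    c=vision.get_calibration(n); print(n,c)
    cv2.imwrite(f"pics/{n}0.png",vision.capture(n))
E
```

```text
pics
{'time_s': 0.0, 'joints': array([-4.87545083e+01,  2.05915813e+01,  6.33207734e-01, -1.96936961e-02,
       -7.01354740e+01, -1.65075156e+01]), 'qd': array([-0.18992732, -0.03370586, -0.02691398, -0.05532339,  0.02222209,
        0.15352262]), 'joint_torque': array([ 2.57802158e-04, -5.82718098e+01,  2.93056977e+01,  6.99683100e+00,
        6.87731575e-03, -1.87558030e-04]), 'tcp_pos': array([ 0.28223979, -0.612619  ,  0.22561808]), 'eef_rot': array([  5.34960328,  89.90434312, 120.08087238]), 'contact_force': array([ 0.08555412, -0.04257588,  0.34037659]), 'moment': array([ 0.00047856, -0.08160602, -0.02187455]), 'gripper_width': 0.08744507754697387}
0.0188
scene {'intrinsics': array([[493.86717151,   0.        , 323.60390764],
       [  0.        , 493.86717151, 246.87027955],
       [  0.        ,   0.        ,   1.        ]]), 'pose': array([[ 0.52837673, -0.54359922,  0.65216403,  1.30328221],
       [ 0.84899581,  0.33385493, -0.40956928, -0.48808935],
       [ 0.00491337,  0.77009141,  0.63791463,  0.87105731],
       [ 0.        ,  0.        ,  0.        ,  1.        ]])
[... 255 characters left out ...]
9839718e-01],
       [-9.99622492e-01, -2.74651358e-02,  7.34332969e-04,
         1.42834272e-02],
       [-3.28065788e-03,  1.45853841e-01,  9.89300710e-01,
         1.16191075e+00],
       [ 0.00000000e+00,  0.00000000e+00,  0.00000000e+00,
         1.00000000e+00]])}
wrist {'intrinsics': array([[331.15825828,   0.        , 319.38224855],
       [  0.        , 331.15825828, 241.67613333],
       [  0.        ,   0.        ,   1.        ]]), 'pose': array([[-0.41794662, -0.87624128, -0.23983713,  0.21768506],
       [ 0.90847063, -0.4027353 , -0.11173805, -0.64320307],
       [ 0.00131862, -0.26458553,  0.96436132,  0.38342872],
       [ 0.        ,  0.        ,  0.        ,  1.        ]])}
```

View pics/scene0.png

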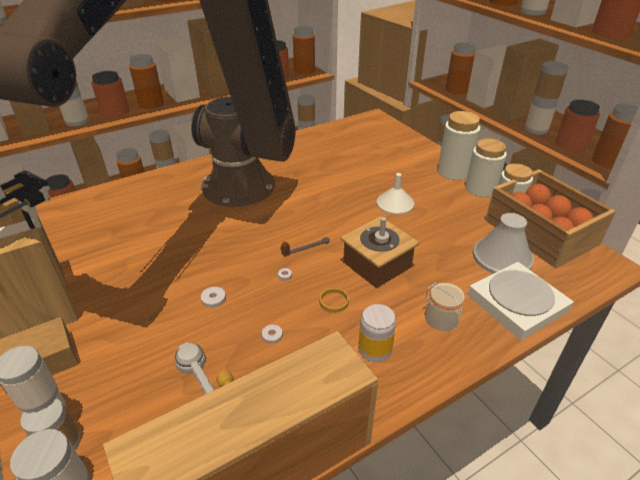

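View pics/top0.png

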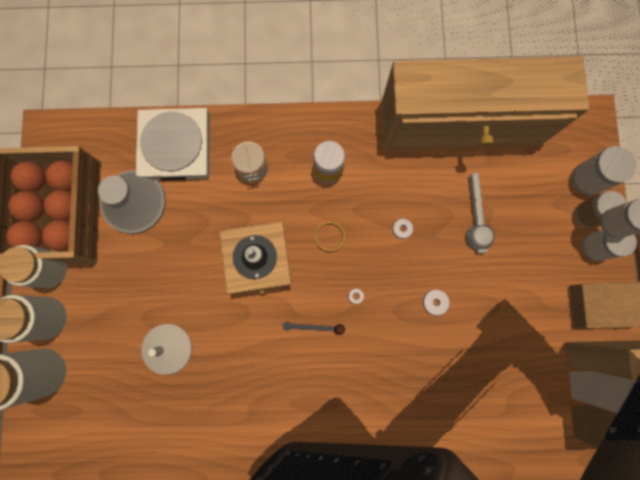

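View pics/wrist0.png

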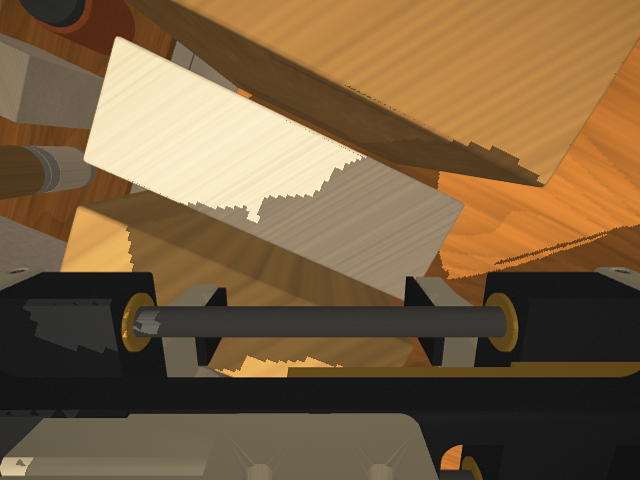

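The top view shows the wide ring at about (437,302), the middle one at (403,229), the narrow one at (356,296) and the mill at (254,257). Next I measure these.

```bash
cat > h.py <<'E'
import numpy as np, cv2
from plant import readout, vision, r
def ray(cal,px):
    K=np.array(cal['intrinsics']);P=np.array(cal['pose'])
    px=np.atleast_2d(np.asarray(px,float))
    d=np.c_[(px[:,0]-K[0,2])/K[0,0],-(px[:,1]-K[1,2])/K[1,1],-np.ones(len(px))]
    return P[:3,3],d@P[:3,:3].T
def plane(cal,px,z):
    o,d=ray(cal,px); t=(z-o[2])/d[:,2]; return o+d*t[:,None]
def proj(cal,X):
    K=np.array(cal['intrinsics']);P=np.array(cal['pose'])
    c=(np.atleast_2d(X)-P[:3,3])@P[:3,:3]
    return np.c_[K[0,0]*c[:,0]/-c[:,2]+K[0,2],K[1,1]*-c[:,1]/-c[:,2]+K[1,2]]
def circ(p):
    A=np.c_[2*p[:,:2],np.ones(len(p))];s=np.linalg.lstsq(A,(p[:,:2]**2).sum(1),rcond=None)[0]
    return s[:2],np.sqrt(s[2]+s[:2]@s[:2])
E
python3 - <<'E'
from h import *
for n,boxes in (("top",[(437,302,22),(403,229,18),(356,296,15)]),("scene",[(213,297,22),(272,334,18),(285,274,14)])):
    im=cv2.imread(f"pics/{n}0.png");cal=vision.get_calibration(n)
    hsv=cv2.cvtColor(im,cv2.COLOR_BGR2HSV)
    for (u,v,w),h in zip(boxes,(14,12,12)):
        m=((hsv[...,1]<90)&(hsv[...,2]>110)).astype(np.uint8)
        M=np.zeros_like(m);M[v-w:v+w,u-w:u+w]=1;m*=M
        cs,_=cv2.findContours(m,cv2.RETR_CCOMP,cv2.CHAIN_APPROX_NONE)
        for c in sorted(cs,key=len)[::-1][:2]:
            p=plane(cal,c[:,0],h/1000);k,R=circ(p);print(n,h,len(c),k.round(4),round(2000*R,1))
    S=(180,215,300,300) if n=="top" else (330,205,430,290)
    c=im[S[1]:S[3],S[0]:S[2]];cv2.imwrite(f"pics/{n}_mill.png",cv2.resize(c,None,fx=6,fy=6,interpolation=cv2.INTER_CUBIC))
E
```

```text
top 14 71 [ 0.4356 -0.2613] 58.3
top 14 19 [ 0.435  -0.2609] 16.6
top 12 54 [ 0.6142 -0.193 ] 46.1
top 12 19 [ 0.6138 -0.1931] 17.0
top 12 42 [ 0.4552 -0.074 ] 34.1
top 12 21 [ 0.4554 -0.0739] 17.7
scene 14 63 [ 0.4457 -0.2658] 63.0
scene 14 9 [ 0.4463 -0.266 ] 10.0
scene 12 56 [ 0.6225 -0.1972] 48.7
scene 12 16 [ 0.6217 -0.1971] 14.0
scene 12 36 [ 0.4638 -0.0785] 38.3
scene 12 11 [ 0.4638 -0.0779] 12.3
```

View pics/top_mill.png

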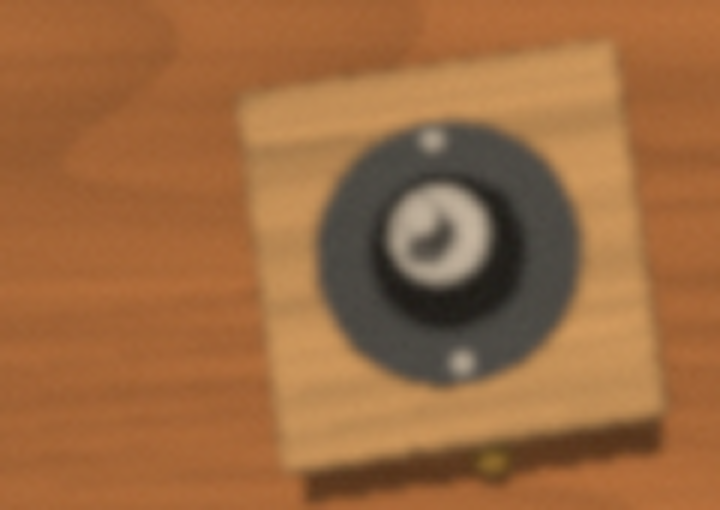

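View pics/scene_mill.png

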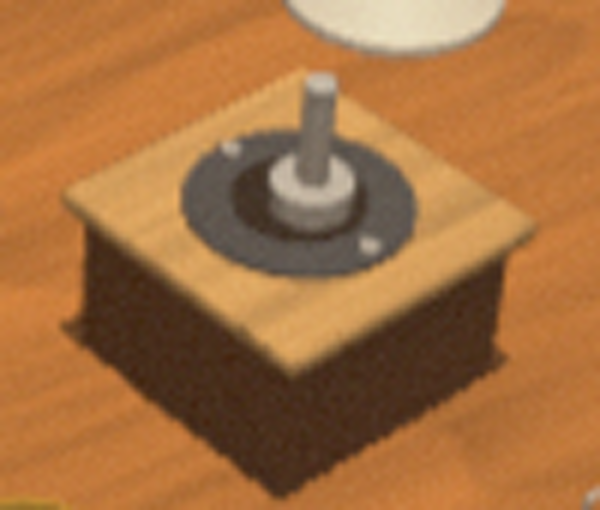

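```bash
python3 -m handwheel '[[[0.5,0.9,0,0],[0.5,0.9,0,0],[0.5,0.9,0,0],[0.5,0.9,0,0],[0.5,0.9,0,0],[0.5,0.9,0,0],[0.5,0.9,0,0],[0.5,0.9,0,0]]]'; python3 -m handwheel '[[[0.5,0.9,0,0],[0.4,0.9,0,0],[0,0,0,0]]]'
python3 - <<'E'
from h import *
c=vision.get_calibration("wrist");print(c['pose'].round(4))
cv2.imwrite("pics/w1.png",vision.capture("wrist"))
E
```

```text
time_s: 0.95
tcp_pos: [0.4423, -0.317, 0.2218]
eef_rot: [23.7, 89.6, 137.9]
contact_force: [1.4, 0.5, 1.4]
gripper_width: 0.0879
time_s: 1.25
tcp_pos: [0.4809, -0.2382, 0.2216]
eef_rot: [17.3, 89.6, 131.8]
contact_force: [0.1, 0.3, 0.6]
gripper_width: 0.0875
[[-0.4137 -0.8791 -0.2367  0.4168]
 [ 0.9104 -0.3976 -0.1143 -0.2691]
 [ 0.0064 -0.2627  0.9648  0.3795]
 [ 0.      0.      0.      1.    ]]
```

View pics/w1.png

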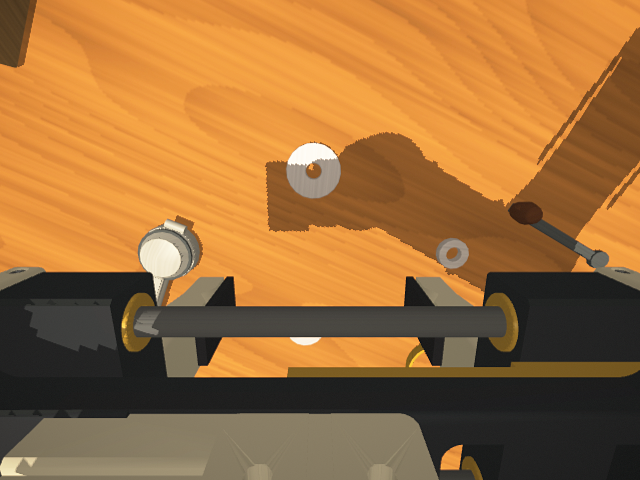

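The wrist view shows the wide ring at (313,170) and the narrow one at (453,253).

```bash
cat >> h.py <<'E'
def rings(im,cal,boxes):
    hsv=cv2.cvtColor(im,cv2.COLOR_BGR2HSV)
    for (u,v,w),h in boxes:
        m=(hsv[...,1]<70).astype(np.uint8)
        m=((hsv[...,1]<70)&(hsv[...,2]>90)).astype(np.uint8)
        M=np.zeros_like(m);M[v-w:v+w,u-w:u+w]=1;m*=M
        cs,_=cv2.findContours(m,cv2.RETR_CCOMP,cv2.CHAIN_APPROX_NONE)
        for c in sorted(cs,key=len)[::-1][:2]:
            p=plane(cal,c[:,0],h/1000);k,R=circ(p);print(h,len(c),k.round(4),round(2000*R,1))
E
python3 - <<'E'
from h import *
im=cv2.imread("pics/w1.png");c=vision.get_calibration("wrist");rings(im,c,[((313,170,34),14),((453,253,20),12)])
s=readout.get_state();from scipy.spatial.transform import Rotation as R
print(R.from_euler('xyz',s['eef_rot'],degrees=True).as_matrix().round(3), s['tcp_pos'])
# mill corners in top: crop scale 6 offset 180,215
ct=vision.get_calibration("top");k=np.array([[238,97],[615,40],[665,415],[287,470]])/6+[180,215]
p=plane(ct,k,.088);print(p.round(4),p.mean(0),np.linalg.norm(p-np.roll(p,1,0),axis=1))
cs=vision.get_calibration("scene");k=np.array([[65,197],[303,70],[535,230],[293,377]])/6+[330,205]
p=plane(cs,k,.088);print(p.round(4),p.mean(0),np.linalg.norm(p-np.roll(p,1,0),axis=1))
print('pin top', plane(ct,[180+437/6,215+232/6],.155), plane(cs,[330+320/6,205+86/6],.155))
E
```

```text
14 153 [ 0.436  -0.2661] 57.5
14 47 [ 0.4358 -0.2661] 17.7
12 86 [ 0.4551 -0.0807] 36.0
12 36 [ 0.455  -0.0812] 15.3
[[-0.005 -0.91  -0.414]
 [ 0.005 -0.414  0.91 ]
 [-1.     0.003  0.007]] [ 0.48031262 -0.23944889  0.22161142]
[[0.6059 0.2318 0.088 ]
 [0.6237 0.0902 0.088 ]
 [0.4827 0.0741 0.088 ]
 [0.4663 0.2135 0.088 ]] [0.54465541 0.15239863 0.088     ] [0.14080937 0.14273192 0.14194243 0.14032375]
[[0.4951 0.071  0.088 ]
 [0.4747 0.2121 0.088 ]
 [0.6165 0.2265 0.088 ]
 [0.6372 0.0849 0.088 ]] [0.55586668 0.14864715 0.088     ] [0.14275037 0.14254375 0.14248474 0.14305421]
pin top [[0.54461952 0.14868489 0.155     ]] [[0.55808414 0.15144722 0.155     ]]
```

```bash
python3 -m handwheel '[[[-0.55,-0.33,-0.5,0],[-0.55,-0.33,-0.8,0],[0,0,-1,0],[0,0,-1,0],[0,0,-0.9,0],[0,0,0,0]]]'
python3 - <<'E'
from h import *
cv2.imwrite("pics/w2.png",vision.capture("wrist"))
print(readout.get_state()['tcp_pos'])
E
```

```text
time_s: 1.9
tcp_pos: [0.4327, -0.2701, 0.0505]
eef_rot: [-14.9, 89.8, 99.5]
contact_force: [-1.1, 0.1, -0.0]
gripper_width: 0.0878
[ 0.4343248  -0.2705768   0.05282848]
```

View pics/w2.png

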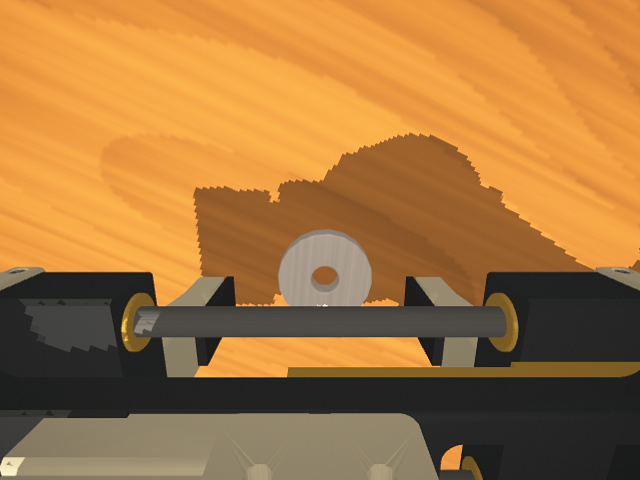

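The ring fills (278–372, 230–305) and its bore is at (325,279), between the fingers.

```bash
cat >> h.py <<'E'
def rel(p):
    "world xy offset (mm) of point from TCP, and along (jaw, pad) axes"
    from scipy.spatial.transform import Rotation as R
    s=readout.get_state();M=R.from_euler('xyz',s['eef_rot'],degrees=True).as_matrix()
    d=np.array([p[0]-s['tcp_pos'][0],p[1]-s['tcp_pos'][1]])*1000
    return d.round(1),(d@M[:2,2]).round(1),(d@M[:2,1]).round(1)
E
python3 - <<'E'
from h import *
im=cv2.imread("pics/w2.png");c=vision.get_calibration("wrist")
hsv=cv2.cvtColor(im,cv2.COLOR_BGR2HSV)
m=((hsv[...,1]<70)&(hsv[...,2]>90)).astype(np.uint8);m[:, :270]=0;m[:,380:]=0;m[302:]=0
cs,_=cv2.findContours(m,cv2.RETR_CCOMP,cv2.CHAIN_APPROX_NONE)
for q in sorted(cs,key=len)[::-1][:2]:
    q=q[:,0];q=q[q[:,1]<298] ;p=plane(c,q,.014);k,R=circ(p);print(len(q),k.round(4),2000*R,rel(k))
# top edge of bore: hole upper half
print(proj(c,readout.get_state()['tcp_pos']),c['pose'][:3,3])
for i in range(4): print(readout.get_state()['tcp_pos'],vision.get_calibration("wrist")['pose'][:3,3])
E
```

```text
175 [ 0.4376 -0.2661] 58.85682577220684 (array([3.3, 4.5]), np.float64(2.7), np.float64(-4.9))
64 [ 0.4373 -0.2663] 14.918364484438648 (array([3. , 4.3]), np.float64(2.7), np.float64(-4.5))
[[320.43457247 294.27095711]] [ 0.36912096 -0.30085529  0.21033944]
[ 0.4343248  -0.2705768   0.05282848] [ 0.36912096 -0.30085529  0.21033944]
[ 0.4343248  -0.2705768   0.05282848] [ 0.36912096 -0.30085529  0.21033944]
[ 0.4343248  -0.2705768   0.05282848] [ 0.36912096 -0.30085529  0.21033944]
[ 0.4343248  -0.2705768   0.05282848] [ 0.36912096 -0.30085529  0.21033944]
```

```bash
python3 -m handwheel '[[[0.08,0.11,-0.4,0],[0,0,-0.4,0],[0,0,-0.3,0],[0,0,0,0],[0,0,0,0]]]'
python3 -c "
from plant import readout as q
s=q.get_state();print(s['tcp_pos'],s['contact_force'])"
```

```text
time_s: 2.45
tcp_pos: [0.4434, -0.2698, 0.0162]
eef_rot: [-123.9, 89.3, -9.5]
contact_force: [0.8, -0.6, 0.5]
gripper_width: 0.0877
[ 0.44335565 -0.26975885  0.01619042] [ 0.76457359 -0.56117478  0.5155745 ]
```

```bash
for i in 1 2 3; do python3 -m handwheel '[[[0,0,0,0]]]' | sed -n 2p; done
```

```text
tcp_pos: [0.444, -0.27, 0.0173]
tcp_pos: [0.4446, -0.2702, 0.0182]
tcp_pos: [0.445, -0.2703, 0.0189]
```

```bash
python3 -m handwheel '[[[-0.1,0.05,-0.1,0],[-0.1,0.05,-0.1,0]]]'|sed -n 2p;python3 -m handwheel '[[[0,0,0,0]]]' | sed -n 2p;  python3 -m handwheel '[[[0,0,0,0]]]' | sed -n 2p
```

```text
tcp_pos: [0.4376, -0.2664, 0.0114]
tcp_pos: [0.4363, -0.2659, 0.0108]
tcp_pos: [0.4361, -0.2658, 0.0106]
```

```bash
python3 -m handwheel '[[[0.02,0,-0.12,0],[0,0,0,0]]]';  python3 - <<'E'
from h import *
cv2.imwrite("pics/w3.png",vision.capture("wrist"))
E
```

```text
time_s: 3.35
tcp_pos: [0.4369, -0.2658, 0.0053]
eef_rot: [-124.9, 89.0, -10.4]
contact_force: [-0.3, -0.5, 0.5]
gripper_width: 0.0877
```

View pics/w3.png

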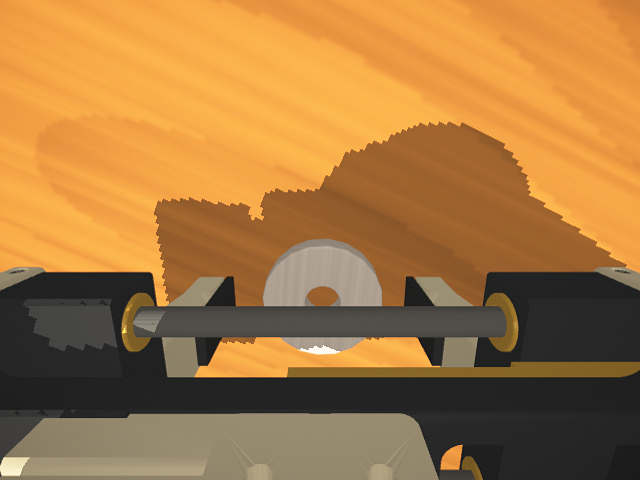

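Ring centred between the fingers. Closing.

```bash
python3 -m handwheel '[[[0,0,0,0],[0,0,0,0],[0,0,0,0],[0,0,0,0],[0,0,0,0]]]' 50 15;python3 -m handwheel '[[[0,0,0,0],[0,0,0,0]]]'
```

```text
time_s: 3.9
tcp_pos: [0.4373, -0.2659, 0.0056]
eef_rot: [-125.2, 89.0, -10.8]
contact_force: [-0.3, 0.3, -0.2]
gripper_width: 0.0589
time_s: 4.1
tcp_pos: [0.4372, -0.2659, 0.0056]
eef_rot: [-125.1, 89.0, -10.7]
contact_force: [-0.4, 0.2, -0.6]
gripper_width: 0.0588
```

```bash
python3 -m handwheel '[[[0,0,0.3,0],[0,0,0.6,0],[0,0,0.9,0],[0,0,1,0],[0,0,1,0],[0,0,0.8,0],[0.2,0.5,0.4,0],[0.3,0.8,0.2,0]]]';python3 -m handwheel '[[[0.4,1,0,0],[0.4,1,0,0],[0.4,1,0,0],[0.4,1,0,0],[0.4,1,0,0],[0.4,1,0,0],[0.4,1,0,0],[0.3,0.8,0,0]]]'
```

```text
time_s: 4.9
tcp_pos: [0.4518, -0.2143, 0.2265]
eef_rot: [-126.1, 89.2, -11.9]
contact_force: [-0.1, -0.1, -2.4]
gripper_width: 0.0588
time_s: 5.7
tcp_pos: [0.5762, 0.1092, 0.2387]
eef_rot: [-115.9, 88.5, -1.9]
contact_force: [0.3, -0.5, -0.5]
gripper_width: 0.0585
```

```bash
python3 -m handwheel '[[[0.4,0.6,0,0],[0.3,0.3,0,0],[0.1,0.1,0,0],[0,0,0,0]]]'
python3 - <<'E'
from h import *
from scipy.spatial.transform import Rotation as R
s=readout.get_state();print(s['tcp_pos'],R.from_euler('xyz',s['eef_rot'],degrees=True).as_matrix().round(3))
cv2.imwrite("pics/w4.png",vision.capture("wrist"))
E
```

```text
time_s: 6.1
tcp_pos: [0.6085, 0.1551, 0.2409]
eef_rot: [-115.4, 88.5, -1.0]
contact_force: [-0.5, -0.3, -0.8]
gripper_width: 0.0587
[0.60854931 0.15511762 0.24091376] [[ 0.026 -0.911 -0.412]
 [-0.    -0.412  0.911]
 [-1.    -0.024 -0.011]]
```

View pics/w4.png

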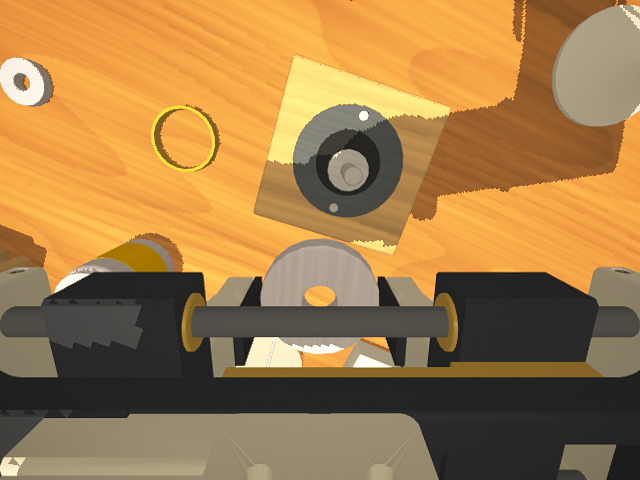

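The wrist view shows the held ring's bore at (320,296), the collar at about (349,170) and the pin end near (352,174).

Run:
```python
from h import *
im=cv2.imread("pics/w4.png")
cv2.imwrite("pics/w4z.png",cv2.resize(im[120:220,290:410],None,fx=6,fy=6,interpolation=cv2.INTER_CUBIC))
cv2.imwrite("pics/w4r.png",cv2.resize(im[230:360,250:390],None,fx=5,fy=5,interpolation=cv2.INTER_CUBIC))
```

```text
(no output)
```

View pics/w4z.png

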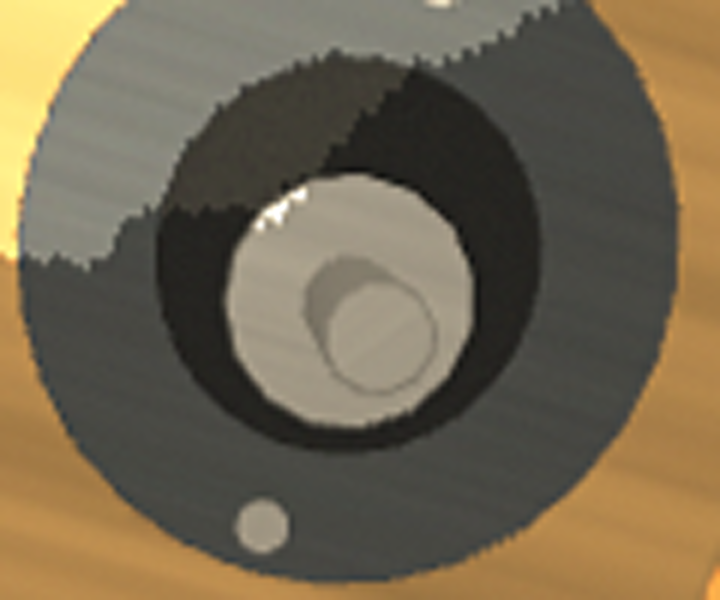

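View pics/w4r.png

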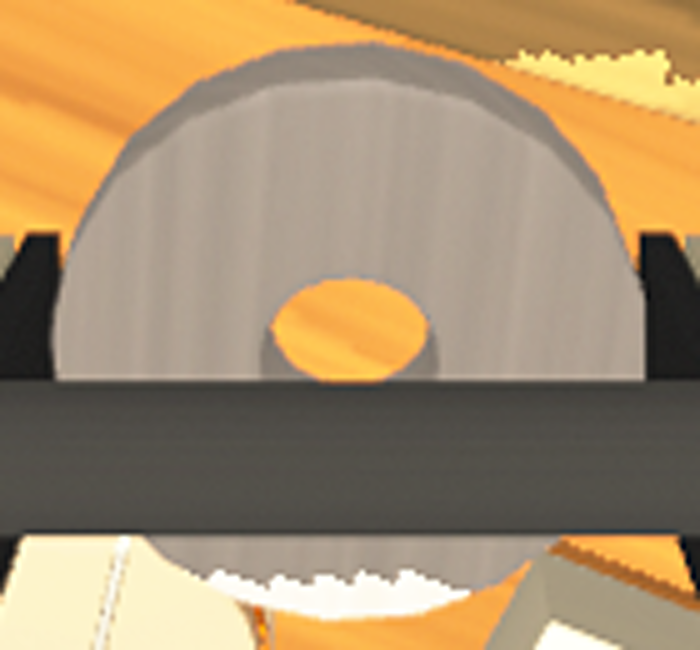

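```bash
cat >> h.py <<'E'
def z2p(p,off,f): return (np.atleast_2d(p)+0.5)/f-0.5+np.array(off)
E
python3 - <<'E'
from h import *
c=vision.get_calibration("wrist")
t=readout.get_state()['tcp_pos']
th=np.linspace(0,2*np.pi,20,endpoint=False)
e=np.c_[382+56*np.cos(th),336+58*np.sin(th)]
k,R=circ(plane(c,z2p(e,(290,120),6),.155));print('pin',k,2000*R,rel(k))
e=np.c_[350+124.5*np.cos(th),300+127.5*np.sin(th)]
k2,R=circ(plane(c,z2p(e,(290,120),6),.105));print('collar',k2,2000*R)
e=np.c_[349+329*np.cos(th),251+332*np.sin(th)]
k2,R=circ(plane(c,z2p(e,(290,120),6),.091));print('disc',k2,2000*R)
zr=t[2]+.0084
e=[(350,80),(350,618),(54,360),(645,360),(500,110),(200,125)]
kr,R=circ(plane(c,z2p(e,(250,230),5),zr));print('ring',kr,2000*R,rel(kr),'  pin-ring',(k-kr)*1000)
E
```

```text
pin [0.55134821 0.15405415] 13.552031654996362 (array([-56.9,  -0.6]), np.float64(22.8), np.float64(52.1))
collar [0.55140227 0.15375561] 35.88568727412298
disc [0.54735065 0.15264284] 97.77242616662257
ring [0.60851799 0.15462674] 58.25583706475923 (array([ 0.2, -0.1]), np.float64(-0.2), np.float64(-0.2))   pin-ring [-57.16978067  -0.57259085]
```

```bash
python3 -m handwheel '[[[-0.3,0,-0.3,0],[-0.4,0,-0.3,0],[-0.4,0,-0.3,0],[-0.2,0,-0.2,0],[-0.1,0,0,0],[0,0,0,0],[0,0,0,0]]]'
python3 - <<'E'
from h import *
s=readout.get_state();print(s['tcp_pos'],rel((.5514,.1541)))
cv2.imwrite("pics/w5.png",vision.capture("wrist"))
cv2.imwrite("pics/s5.png",vision.capture("scene")[100:300,300:460].repeat(3,0).repeat(3,1))
E
```

```text
time_s: 6.85
tcp_pos: [0.5476, 0.148, 0.1996]
eef_rot: [-112.2, 88.3, 1.8]
contact_force: [0.1, -0.4, -0.9]
gripper_width: 0.0589
[0.54756686 0.14800717 0.19956286] (array([3.8, 6.1]), np.float64(4.0), np.float64(-6.0))
```

View pics/w5.png

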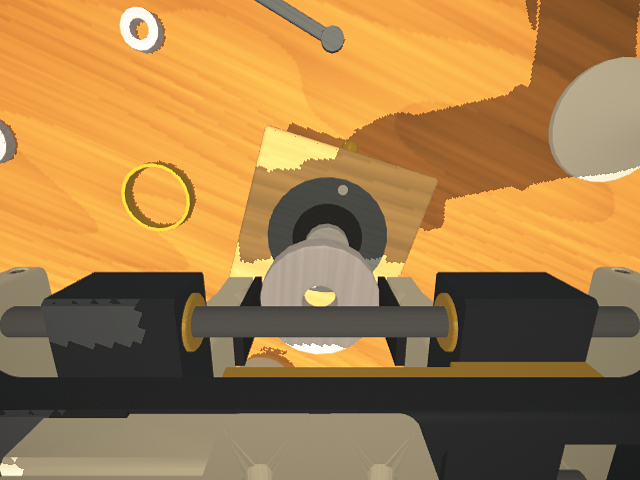

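View pics/s5.png

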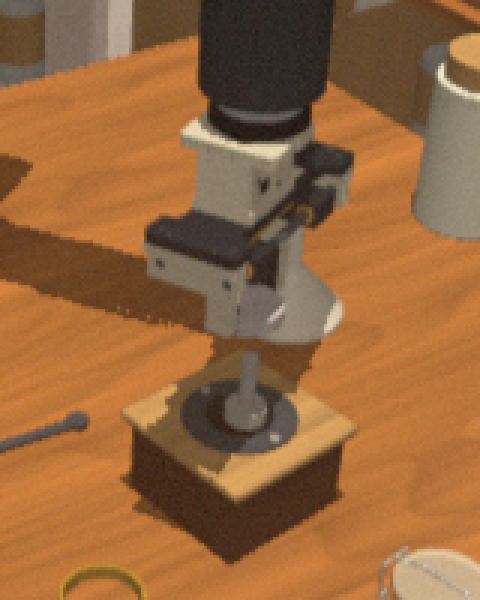

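```bash
python3 -m handwheel '[[[0.06,0.08,-0.3,0],[0.04,0.07,-0.2,0],[0,0,-0.1,0],[0,0,0,0]]]'
python3 - <<'E'
from h import *
s=readout.get_state();print(s['tcp_pos'],rel((.5514,.1541)))
cv2.imwrite("pics/w6.png",vision.capture("wrist"))
E
```

```text
time_s: 7.35
tcp_pos: [0.5531, 0.1549, 0.1729]
eef_rot: [-112.4, 88.4, 1.6]
contact_force: [0.1, -0.2, -0.7]
gripper_width: 0.0588
[0.5530553  0.15486713 0.17292345] (array([-1.7, -0.8]), np.float64(-0.0), np.float64(1.8))
```

View pics/w6.png

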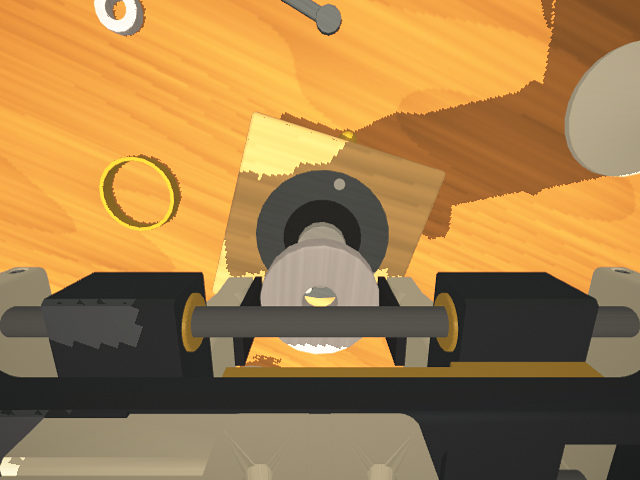

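The pin end shows at the upper edge of the bore, around (320,291), and is centred left to right.

```bash
python3 -m handwheel '[[[-0.04,-0.02,-0.12,0],[0,0,0,0]]]'
python3 - <<'E'
from h import *
s=readout.get_state();print(s['tcp_pos'],rel((.5514,.1541)))
im=vision.capture("wrist")
cv2.imwrite("pics/w7.png",cv2.resize(im[230:360,250:390],None,fx=5,fy=5,interpolation=cv2.INTER_CUBIC))
E
```

```text
time_s: 7.6
tcp_pos: [0.5515, 0.1541, 0.1679]
eef_rot: [-112.7, 88.4, 1.2]
contact_force: [-0.2, -1.2, -0.5]
gripper_width: 0.0586
[0.55150801 0.15412689 0.16791927] (array([-0.1, -0. ]), np.float64(0.0), np.float64(0.1))
```

View pics/w7.png

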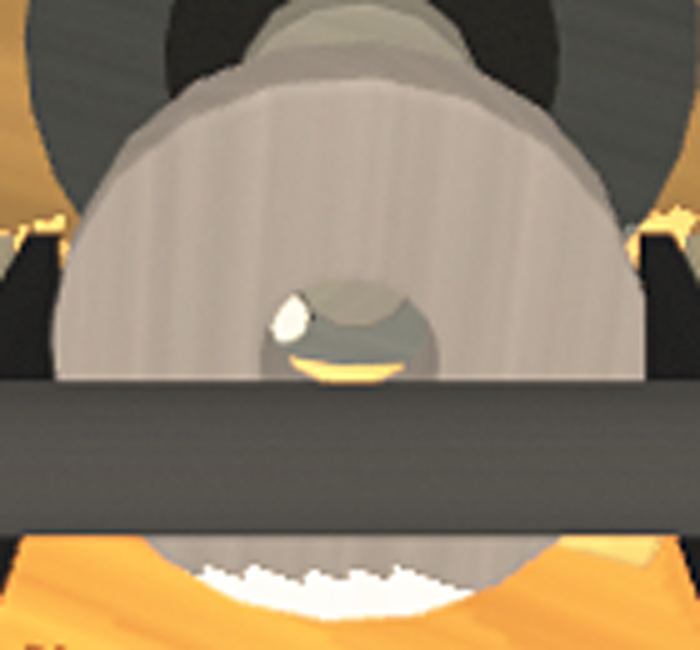

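Run:
```python
from h import *
c=vision.get_calibration("wrist")
th=np.linspace(0,2*np.pi,16,endpoint=False)
p=np.c_[.5514+.0068*np.cos(th),.1541+.0068*np.sin(th),0*th+.155]
q=proj(c,p); z=(q-[250,230]+.5)*5-.5; print('pin lower edge',z[:,1].max(),'x range',z[:,0].min(),z[:,0].max())
```

```text
pin lower edge 320.9491500003652 x range 294.41131556889343 416.9415969582631
```

```bash
python3 -m handwheel '[[[0,0,-0.12,0],[0,0,-0.08,0]]]'
```

```text
time_s: 7.85
tcp_pos: [0.5524, 0.1545, 0.1609]
eef_rot: [-110.9, 88.2, 3.1]
contact_force: [-0.6, -0.2, -1.9]
gripper_width: 0.0584
```

```bash
python3 -m handwheel '[[[-0.03,-0.01,-0.08,0]]]'; python3 -m handwheel '[[[-0.01,0,-0.1,0]]]'
```

```text
time_s: 7.95
tcp_pos: [0.5513, 0.1541, 0.1575]
eef_rot: [-110.5, 88.2, 3.5]
contact_force: [-0.1, 0.4, -0.8]
gripper_width: 0.0588
time_s: 8.05
tcp_pos: [0.5508, 0.1541, 0.1533]
eef_rot: [-110.4, 88.2, 3.6]
contact_force: [-0.4, -0.3, -1.0]
gripper_width: 0.0586
```

```bash
python3 -m handwheel '[[[0.02,0,-0.15,0],[0,0,-0.15,0]]]'; python3 -m handwheel '[[[0,0,-0.15,0]]]'
```

```text
time_s: 8.25
tcp_pos: [0.5517, 0.1542, 0.1406]
eef_rot: [-109.8, 88.2, 4.1]
contact_force: [0.1, 0.1, -1.5]
gripper_width: 0.0591
time_s: 8.35
tcp_pos: [0.5516, 0.1541, 0.134]
eef_rot: [-109.9, 88.2, 4.1]
contact_force: [0.2, -0.0, -1.5]
gripper_width: 0.0588
```

```bash
python3 -m handwheel '[[[0,0,-0.15,0],[0,0,-0.12,0]]]'; python3 -m handwheel '[[[0,0,-0.1,0],[0,0,-0.05,0]]]'
```

```text
time_s: 8.55
tcp_pos: [0.5514, 0.154, 0.1217]
eef_rot: [-110.6, 88.2, 3.3]
contact_force: [-0.2, -0.5, -1.1]
gripper_width: 0.059
time_s: 8.75
tcp_pos: [0.5511, 0.1538, 0.1144]
eef_rot: [-111.7, 88.3, 2.3]
contact_force: [-0.3, 1.1, -0.4]
gripper_width: 0.059
```

```bash
python3 -m handwheel '[[[0,0,-0.05,0]]]'; python3 -m handwheel '[[[0.01,0,-0.03,0]]]'
```

```text
time_s: 8.85
tcp_pos: [0.5512, 0.1538, 0.1122]
eef_rot: [-111.9, 88.3, 2.1]
contact_force: [0.0, -0.6, -1.2]
gripper_width: 0.059
time_s: 8.95
tcp_pos: [0.5516, 0.1538, 0.1109]
eef_rot: [-111.8, 88.3, 2.1]
contact_force: [-1.1, 0.8, -0.6]
gripper_width: 0.0591
```

```bash
python3 -m handwheel '[[[0,0,-0.02,0]]]'; python3 -m handwheel '[[[0,0,-0.02,0]]]'
```

```text
time_s: 9.05
tcp_pos: [0.5519, 0.154, 0.1103]
eef_rot: [-111.5, 88.2, 2.5]
contact_force: [-1.3, 0.1, 3.0]
gripper_width: 0.0588
time_s: 9.15
tcp_pos: [0.5519, 0.154, 0.1099]
eef_rot: [-111.3, 88.2, 2.7]
contact_force: [-1.6, 0.2, 2.4]
gripper_width: 0.0589
```

Contact shows as about +4 N at the expected height, so I release.

```bash
python3 -m handwheel '[[[0,0,0,0],[0,0,0,0],[0,0,0,0]]]' 80 15;  python3 -m handwheel '[[[0,0,0.1,0],[0,0,0.3,0],[0,0,0.6,0],[0,0,0.8,0],[0,0,0.8,0]]]'
python3 - <<'E'
from h import *
cv2.imwrite("pics/w8.png",vision.capture("wrist"))
E
```

```text
time_s: 9.45
tcp_pos: [0.5525, 0.1543, 0.1105]
eef_rot: [-110.1, 88.1, 3.9]
contact_force: [-0.6, 1.0, -0.2]
gripper_width: 0.0766
time_s: 9.95
tcp_pos: [0.5499, 0.1526, 0.2159]
eef_rot: [-119.1, 88.5, -5.1]
contact_force: [0.6, 0.4, 0.2]
gripper_width: 0.0804
```

View pics/w8.png

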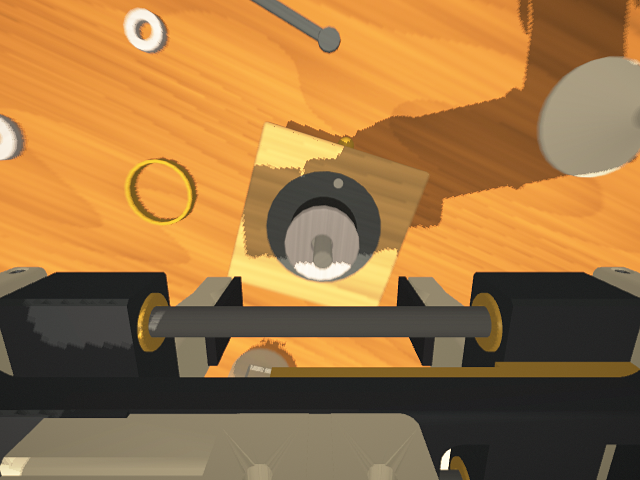

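The wide ring lies on the spindle at about (322,245). Next is the middle ring.

```bash
python3 -m handwheel '[[[0.1,-0.4,0,0],[0.3,-0.9,0,0],[0.3,-1,0,0],[0.3,-1,0,0],[0.3,-1,0,0],[0.3,-1,0,0],[0.3,-1,0,0],[0.2,-0.9,-0.1,0]]]' 87;  python3 -m handwheel '[[[0.1,-0.6,-0.1,0],[0.1,-0.3,0,0],[0,-0.1,0,0],[0,0,0,0]]]'
python3 - <<'E'
from h import *
cv2.imwrite("pics/w9.png",vision.capture("wrist"))
E
```

```text
time_s: 10.8
tcp_pos: [0.639, -0.1444, 0.2268]
eef_rot: [-108.2, 87.5, 6.3]
contact_force: [0.3, 0.2, 0.5]
gripper_width: 0.0867
time_s: 11.2
tcp_pos: [0.6457, -0.1928, 0.2217]
eef_rot: [-108.4, 87.7, 5.8]
contact_force: [0.1, 0.7, 0.1]
gripper_width: 0.0871
```

View pics/w9.png

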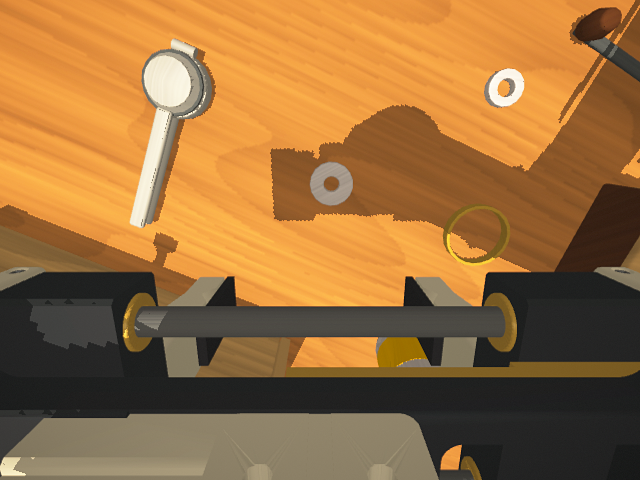

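The middle ring is at (331,184) and the narrow one at (504,88).

Run:
```python
from h import *
from scipy.spatial.transform import Rotation as R
s=readout.get_state();print(s['tcp_pos'],R.from_euler('xyz',s['eef_rot'],degrees=True).as_matrix().round(3))
im=cv2.imread("pics/w9.png");c=vision.get_calibration("wrist");rings(im,c,[((331,184,28),12),((504,88,26),12)])
```

```text
[ 0.64579422 -0.1923025   0.22178232] [[ 0.041 -0.911 -0.41 ]
 [ 0.004 -0.41   0.912]
 [-0.999 -0.039 -0.013]]
12 120 [ 0.6156 -0.1955] 45.9
12 44 [ 0.6153 -0.1957] 17.4
12 110 [ 0.4583 -0.0779] 36.1
12 45 [ 0.4587 -0.0782] 14.9
```

```bash
python3 -m handwheel '[[[-0.3,-0.03,-0.5,0],[-0.3,-0.03,-1,0],[-0.15,-0.02,-1,0],[0,0,-0.9,0],[0,0,-0.6,0],[0,0,-0.2,0],[0,0,0,0]]]'
python3 - <<'E'
from h import *
print(readout.get_state()['tcp_pos'])
cv2.imwrite("pics/w10.png",vision.capture("wrist"))
E
```

```text
time_s: 11.95
tcp_pos: [0.6163, -0.1867, 0.0549]
eef_rot: [-110.1, 87.1, 4.8]
contact_force: [0.1, 0.1, 1.0]
gripper_width: 0.087
[ 0.61631345 -0.18672811  0.05492113]
```

View pics/w10.png

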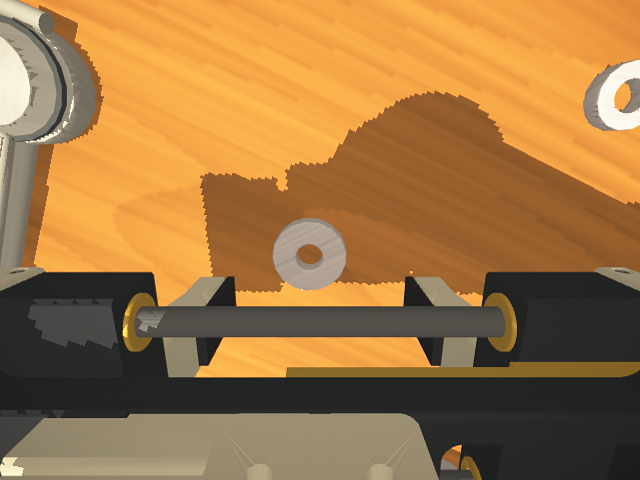

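Run:
```python
from h import *
im=cv2.imread("pics/w10.png");c=vision.get_calibration("wrist");rings(im,c,[((309,254,38),12)])
print(rel((.6153,-.1957)))
```

```text
12 204 [ 0.6152 -0.1962] 47.2
12 66 [ 0.6144 -0.1964] 15.3
(array([-1.5, -8.9]), np.float64(-7.5), np.float64(5.1))
```

```bash
python3 -m handwheel '[[[-0.02,-0.12,-0.3,0],[-0.02,-0.12,-0.3,0],[0,0,-0.3,0],[0,0,-0.1,0],[0,0,0,0]]]'
```

```text
time_s: 12.5
tcp_pos: [0.6181, -0.1972, 0.0168]
eef_rot: [-111.4, 86.6, 3.5]
contact_force: [0.2, -0.4, 0.5]
gripper_width: 0.0868
```

```bash
python3 -m handwheel '[[[-0.08,0.02,-0.15,0],[-0.01,0,-0.12,0],[0,0,0,0]]]';python3 - <<'E'
from h import *
cv2.imwrite("pics/w11.png",vision.capture("wrist"))
E
```

```text
time_s: 12.8
tcp_pos: [0.6143, -0.1964, 0.0053]
eef_rot: [-111.5, 86.6, 3.4]
contact_force: [0.3, 0.7, -0.9]
gripper_width: 0.087
```

View pics/w11.png

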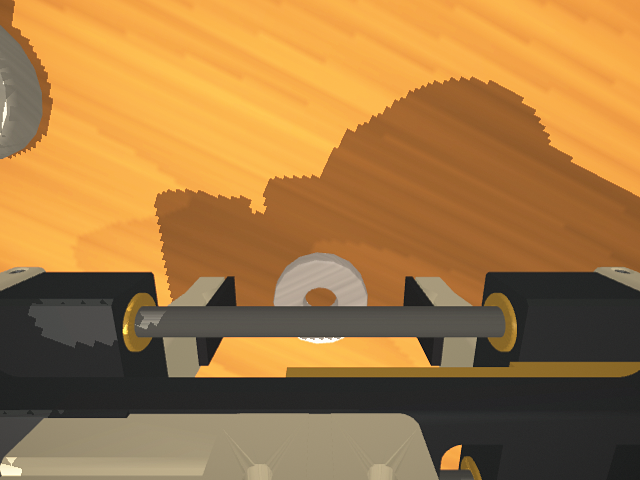

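Middle ring is centred at (320,297).

```bash
python3 -m handwheel '[[[0,0,0,0],[0,0,0,0],[0,0,0,0],[0,0,0,0],[0,0,0,0],[0,0,0,0]]]' 38 15
```

```text
time_s: 13.45
tcp_pos: [0.6154, -0.1964, 0.0068]
eef_rot: [-111.8, 86.5, 3.1]
contact_force: [-0.6, 0.2, -0.5]
gripper_width: 0.047
```

```bash
python3 -m handwheel '[[[0,0,0.3,0],[0,0,0.6,0],[0,0,0.9,0],[0,0,1,0],[0,0,1,0],[0,0.3,0.9,0],[0,0.7,0.4,0],[0,0.9,0.1,0]]]'; python3 -m handwheel '[[[0,1,0,0],[0,1,0,0],[-0.1,1,0,0],[0,1,0,0],[-0.1,0.8,0,0],[0,0.6,0,0],[0,0.3,0,0],[0,0.1,0,0]]]'
python3 - <<'E'
from h import *
print(readout.get_state()['tcp_pos'])
cv2.imwrite("pics/w12.png",vision.capture("wrist"))
E
```

```text
time_s: 14.25
tcp_pos: [0.6114, -0.1222, 0.2276]
eef_rot: [-112.1, 86.6, 2.5]
contact_force: [0.5, 0.3, -0.9]
gripper_width: 0.047
time_s: 15.05
tcp_pos: [0.6013, 0.1211, 0.2389]
eef_rot: [-109.8, 85.9, 4.9]
contact_force: [0.1, -1.0, -0.2]
gripper_width: 0.047
[0.60127776 0.12112123 0.23891972]
```

View pics/w12.png

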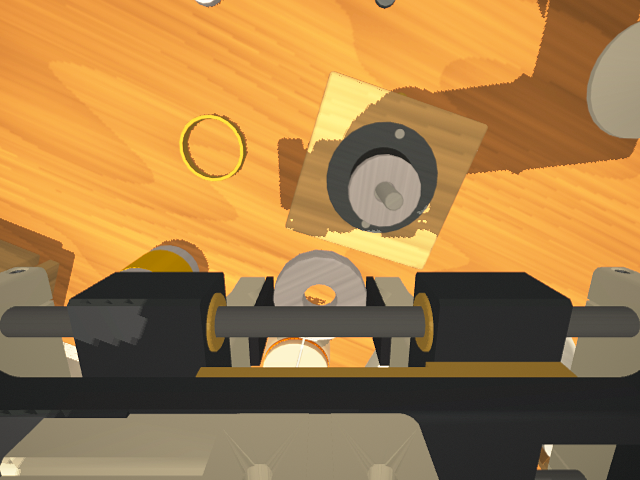

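The middle ring is held with its bore at (320,294). The wide ring is on the spindle at (384,190), with the pin end near (393,201).

Run:
```python
from h import *
im=cv2.imread("pics/w12.png")
a=cv2.resize(im[130:250,330:450],None,fx=5,fy=5,interpolation=cv2.INTER_CUBIC)
cv2.imwrite("pics/w12z.png",a)
b=cv2.resize(im[240:350,260:380],None,fx=5,fy=5,interpolation=cv2.INTER_CUBIC)
cv2.imwrite("pics/w12r.png",b)
```

```text
(no output)
```

View pics/w12z.png

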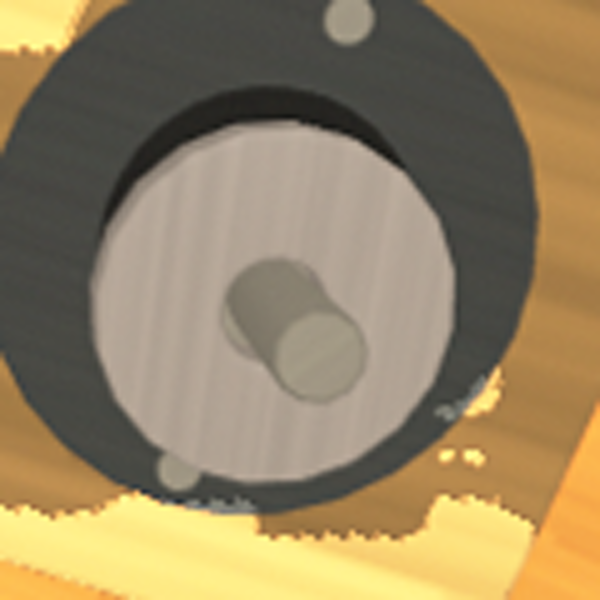

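View pics/w12r.png

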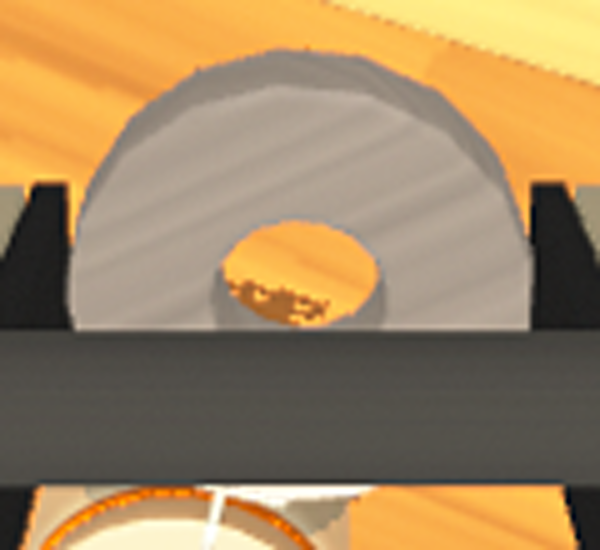

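Run:
```python
from h import *
c=vision.get_calibration("wrist");t=readout.get_state()['tcp_pos']
th=np.linspace(0,2*np.pi,20,endpoint=False)
f=lambda cx,cy,a,b,off,s,z: circ(plane(c,z2p(np.c_[cx+a*np.cos(th),cy+b*np.sin(th)],off,s),z))
k,R=f(320,357,46.5,47,(330,130),5,.155);print('pin',k,2000*R,rel(k))
w,R=f(273,302,182,181,(330,130),5,.119);print('wide top',w,2000*R)
zr=t[2]+.012-.0062
kr,R=circ(plane(c,z2p([(300,87),(71,300),(532,300),(240,501),(370,490),(170,130),(430,125)],(260,240),5),zr));print('ring',kr,2000*R,rel(kr))
print('pin-ring',(k-kr)*1000, (k-kr)/.04)
```

```text
pin [0.55201847 0.15444333] 13.577521944270691 (array([-49.4,  33.4]), np.float64(50.9), np.float64(30.8))
wide top [0.55213783 0.15326878] 59.83048155054701
ring [0.60205528 0.1210549 ] 46.488420723005305 (array([0.6, 0. ]), np.float64(-0.3), np.float64(-0.6))
pin-ring [-50.03681138  33.3884288 ] [-1.25092028  0.83471072]
```

```bash
python3 -m handwheel '[[[-0.25,0.2,-0.2,0],[-0.4,0.25,-0.4,0],[-0.4,0.2,-0.4,0],[-0.15,0.1,-0.3,0],[0,0,-0.1,0],[0,0,0,0]]]'
```

```text
time_s: 15.7
tcp_pos: [0.5497, 0.1465, 0.1802]
eef_rot: [-110.1, 86.0, 4.2]
contact_force: [0.1, -0.8, -1.1]
gripper_width: 0.0471
```

```bash
python3 -m handwheel '[[[0.02,0.1,-0.15,0],[0.02,0.09,-0.1,0],[0,0,0,0]]]'
python3 - <<'E'
from h import *
s=readout.get_state();print(s['tcp_pos'],rel((.5512,.1543)))
im=vision.capture("wrist")
cv2.imwrite("pics/w13.png",cv2.resize(im[230:360,250:390],None,fx=5,fy=5,interpolation=cv2.INTER_CUBIC))
E
```

```text
time_s: 16.0
tcp_pos: [0.5528, 0.1538, 0.1706]
eef_rot: [-109.6, 85.9, 4.6]
contact_force: [0.3, -1.1, -1.0]
gripper_width: 0.0468
[0.55280888 0.15380587 0.17055437] (array([-1.6,  0.5]), np.float64(1.1), np.float64(1.3))
```

View pics/w13.png

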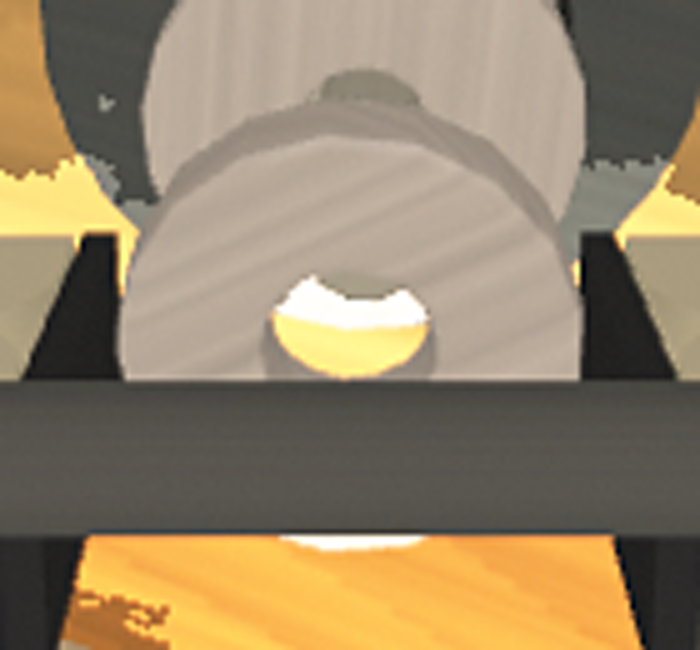

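Pin end shows at (362,290) of the zoom. It is slightly right of the bore centre at 350, which matches the computed offset.

```bash
python3 -m handwheel '[[[-0.05,0.02,-0.1,0],[0,0,-0.04,0]]]'
python3 - <<'E'
from h import *
s=readout.get_state();print(s['tcp_pos'],rel((.5512,.1543)))
c=vision.get_calibration("wrist");im=vision.capture("wrist")
th=np.linspace(0,2*np.pi,16,endpoint=False)
p=np.c_[.5517+.0068*np.cos(th),.1543+.0068*np.sin(th),0*th+.155]
q=proj(c,p); z=(q-[250,230]+.5)*5-.5; print('pin lower edge',z[:,1].max(),'x',z[:,0].mean())
cv2.imwrite("pics/w14.png",cv2.resize(im[230:360,250:390],None,fx=5,fy=5,interpolation=cv2.INTER_CUBIC))
E
```

```text
time_s: 16.25
tcp_pos: [0.5512, 0.1546, 0.1652]
eef_rot: [-109.4, 85.8, 4.8]
contact_force: [-0.0, -0.0, -0.4]
gripper_width: 0.0469
[0.55120093 0.15464046 0.16521006] (array([-0. , -0.3]), np.float64(-0.3), np.float64(0.1))
pin lower edge 336.51075060766243 x 351.30427657321013
```

View pics/w14.png

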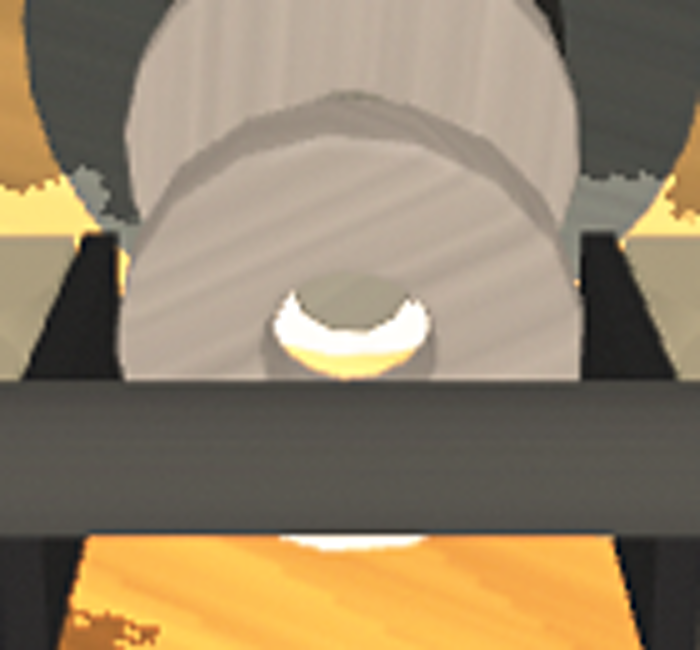

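```bash
python3 -m handwheel '[[[-0.01,-0.01,-0.06,0]]]'|sed -n '2p;4p'; python3 -m handwheel '[[[0,0,-0.08,0]]]'|sed -n '2p;4p'
```

```text
tcp_pos: [0.5511, 0.1544, 0.163]
contact_force: [0.6, -0.3, -1.0]
tcp_pos: [0.5512, 0.1544, 0.1597]
contact_force: [-0.0, 0.2, -1.5]
```

Ring bottom is now about 0.153, just below the pin end, and there is no contact force.

```bash
python3 -m handwheel '[[[0,0,-0.1,0]]]'|sed -n '2p;4p'; python3 -m handwheel '[[[0,0,-0.13,0]]]'|sed -n '2p;4p'; python3 -m handwheel '[[[0,0,-0.13,0]]]'|sed -n '2p;4p'
```

```text
tcp_pos: [0.5512, 0.1544, 0.1556]
contact_force: [0.5, 1.2, -0.4]
tcp_pos: [0.5513, 0.1544, 0.1501]
contact_force: [0.4, -0.1, -0.1]
tcp_pos: [0.5512, 0.1544, 0.1444]
contact_force: [0.6, 0.3, -0.7]
```

```bash
python3 -m handwheel '[[[0,0,-0.13,0],[0,0,-0.11,0]]]'|sed -n '2p;4p'; python3 -m handwheel '[[[0,0,-0.09,0],[0,0,-0.06,0]]]'|sed -n '2p;4p'
```

```text
tcp_pos: [0.551, 0.1543, 0.1335]
contact_force: [0.3, -0.2, -0.5]
tcp_pos: [0.5508, 0.1541, 0.1264]
contact_force: [-0.3, 0.9, -0.5]
```

```bash
for i in 1 2 3; do python3 -m handwheel '[[[0,0,-0.02,0]]]'|sed -n '2p;4p';done
```

```text
tcp_pos: [0.5509, 0.1541, 0.1254]
contact_force: [0.7, -0.4, 2.7]
tcp_pos: [0.551, 0.1542, 0.1248]
contact_force: [-1.9, 0.2, 3.2]
tcp_pos: [0.5511, 0.1542, 0.1243]
contact_force: [-1.2, -0.0, 2.5]
```

```bash
python3 -m handwheel '[[[0,0,0,0],[0,0,0,0],[0,0,0,0]]]' 80 15;  python3 -m handwheel '[[[0,0,0.1,0],[0,0,0.3,0],[0,0,0.6,0],[0,0,0.8,0],[0,0,0.7,0]]]'
python3 - <<'E'
from h import *
cv2.imwrite("pics/w15.png",vision.capture("wrist"))
E
```

```text
time_s: 17.8
tcp_pos: [0.5514, 0.1544, 0.1246]
eef_rot: [-109.2, 85.7, 5.0]
contact_force: [-0.5, 0.1, -0.2]
gripper_width: 0.0656
time_s: 18.3
tcp_pos: [0.549, 0.1529, 0.2264]
eef_rot: [-112.1, 86.1, 2.1]
contact_force: [1.0, -0.2, -0.6]
gripper_width: 0.0799
```

View pics/w15.png

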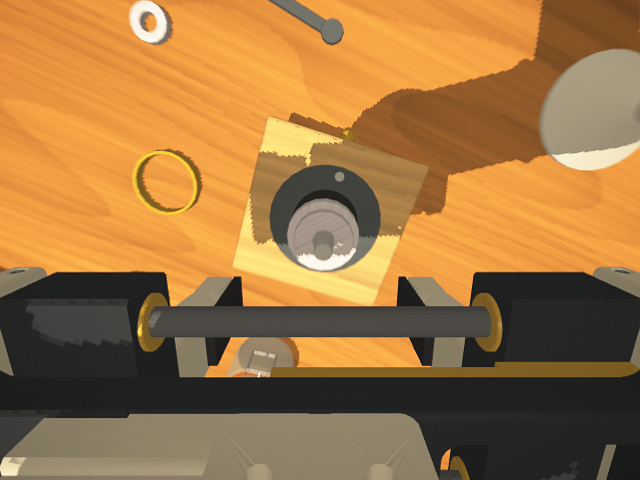

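The middle ring sits on the wide ring and the pin is at (322,243). The narrow ring is next.

```bash
python3 -m handwheel '[[[-0.1,-0.4,0,0],[-0.2,-0.8,0,0],[-0.3,-0.9,0,0],[-0.3,-0.9,0,0],[-0.2,-0.8,0,0],[-0.2,-0.6,0,0],[-0.1,-0.4,0,0],[0,-0.1,0,0]]]' 70
python3 - <<'E'
from h import *
print(readout.get_state()['tcp_pos'])
cv2.imwrite("pics/w16.png",vision.capture("wrist"))
E
```

```text
time_s: 19.15
tcp_pos: [0.4912, -0.0502, 0.239]
eef_rot: [-108.2, 85.2, 6.2]
contact_force: [0.1, 0.6, -0.1]
gripper_width: 0.0697
[ 0.491237   -0.05024599  0.23900284]
```

View pics/w16.png

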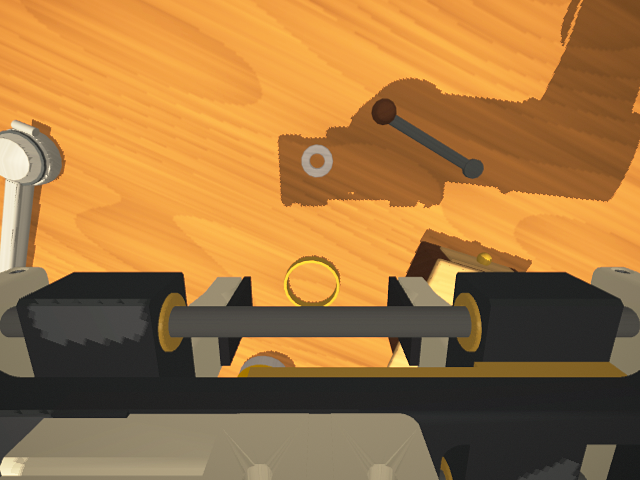

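Run:
```python
from h import *
im=cv2.imread("pics/w16.png");c=vision.get_calibration("wrist");rings(im,c,[((317,160,22),12)])
print(rel((.455,-.08)))
```

```text
12 88 [ 0.4564 -0.0764] 33.9
12 43 [ 0.456  -0.0765] 17.5
(array([-36.6, -29.9]), np.float64(-12.2), np.float64(45.5))
```

```bash
python3 -m handwheel '[[[-0.3,-0.2,-0.5,0],[-0.3,-0.3,-0.9,0],[-0.2,-0.2,-1,0],[0,0,-1,0],[0,0,-0.7,0],[0,0,-0.3,0],[0,0,0,0]]]'
python3 - <<'E'
from h import *
print(readout.get_state()['tcp_pos'])
im=vision.capture("wrist");cv2.imwrite("pics/w17.png",im)
E
```

```text
time_s: 19.9
tcp_pos: [0.4604, -0.0769, 0.0607]
eef_rot: [-108.0, 84.8, 6.5]
contact_force: [0.1, -0.3, 0.0]
gripper_width: 0.0699
[ 0.46038615 -0.07691948  0.06071946]
```

View pics/w17.png

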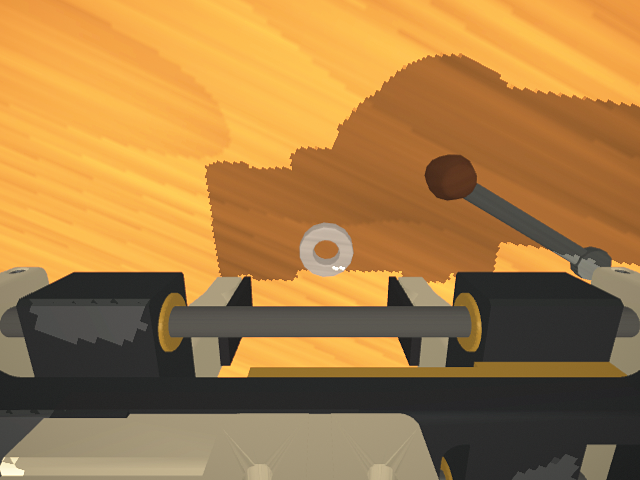

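The narrow ring is at (326,250). The crank grip at (451,177) is well clear of the fingers.

```bash
python3 - <<'E'
from h import *
im=cv2.imread("pics/w17.png");c=vision.get_calibration("wrist");rings(im,c,[((326,250,30),12)])
E
python3 -m handwheel '[[[-0.05,-0.02,-0.3,0],[-0.05,-0.01,-0.4,0],[0,0,-0.3,0],[0,0,-0.1,0],[0,0,0,0]]]'
```

```text
12 151 [ 0.4555 -0.0767] 35.5
12 64 [ 0.455 -0.077] 15.2
time_s: 20.45
tcp_pos: [0.4628, -0.0754, 0.022]
eef_rot: [-107.7, 84.1, 7.0]
contact_force: [-1.2, 0.3, 0.7]
gripper_width: 0.0704
```

```bash
python3 -m handwheel '[[[-0.1,-0.02,-0.2,0],[-0.08,-0.02,-0.13,0]]]';python3 -m handwheel '[[[0,0,-0.05,0],[0,0,0,0]]]'
python3 - <<'E'
from h import *
im=vision.capture("wrist");cv2.imwrite("pics/w18.png",im)
E
```

```text
time_s: 20.65
tcp_pos: [0.4576, -0.0763, 0.0103]
eef_rot: [-107.5, 83.9, 7.3]
contact_force: [1.0, -0.0, -0.2]
gripper_width: 0.0701
time_s: 20.85
tcp_pos: [0.4568, -0.0765, 0.0079]
eef_rot: [-107.5, 83.9, 7.2]
contact_force: [-0.6, 0.4, 0.6]
gripper_width: 0.0702
```

View pics/w18.png

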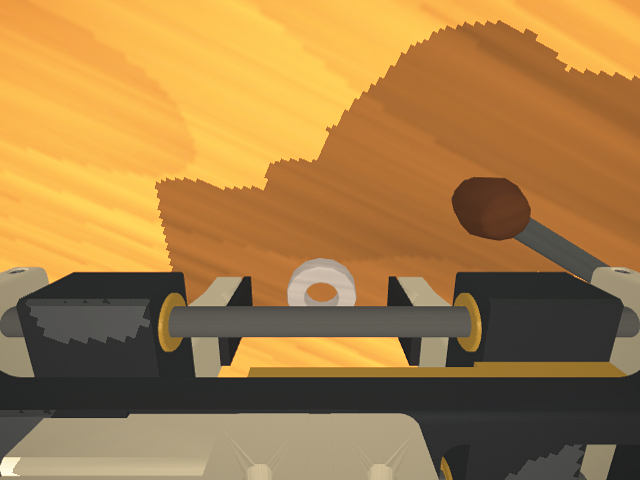

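```bash
python3 -m handwheel '[[[-0.035,-0.02,-0.06,0],[0,0,0,0]]]' ; python3 -m handwheel '[[[0,0,0,0],[0,0,0,0],[0,0,0,0],[0,0,0,0],[0,0,0,0],[0,0,0,0]]]' 26 12
```

```text
time_s: 21.1
tcp_pos: [0.4556, -0.0774, 0.0057]
eef_rot: [-107.5, 83.9, 7.2]
contact_force: [-0.9, -0.4, -0.1]
gripper_width: 0.0699
time_s: 21.7
tcp_pos: [0.4559, -0.0773, 0.0059]
eef_rot: [-107.5, 83.8, 7.3]
contact_force: [0.6, -0.1, -0.3]
gripper_width: 0.0347
```

```bash
python3 -m handwheel '[[[0,0,0.3,0],[0,0,0.6,0],[0,0,0.9,0],[0,0,1,0],[0,0,1,0],[0.2,0.2,0.9,0],[0.5,0.6,0.4,0],[0.6,0.8,0.1,0]]]'; python3 -m handwheel '[[[0.6,0.9,0,0],[0.6,0.9,0,0],[0.5,0.8,0,0],[0.3,0.6,0,0],[0.2,0.3,0,0],[0,0.1,0,0],[0,0,0,0]]]'
python3 - <<'E'
from h import *
print(readout.get_state()['tcp_pos'])
im=vision.capture("wrist");cv2.imwrite("pics/w19.png",im)
cv2.imwrite("pics/w19r.png",cv2.resize(im[240:350,260:380],None,fx=5,fy=5,interpolation=cv2.INTER_CUBIC))
E
```

```text
time_s: 22.5
tcp_pos: [0.5025, -0.0152, 0.2221]
eef_rot: [-107.1, 84.1, 7.4]
contact_force: [0.5, -0.6, -0.1]
gripper_width: 0.0348
time_s: 23.2
tcp_pos: [0.5947, 0.1378, 0.2226]
eef_rot: [-106.7, 84.0, 7.9]
contact_force: [-0.6, -0.5, -0.5]
gripper_width: 0.0348
[0.5947354  0.13776733 0.22264142]
```

View pics/w19.png

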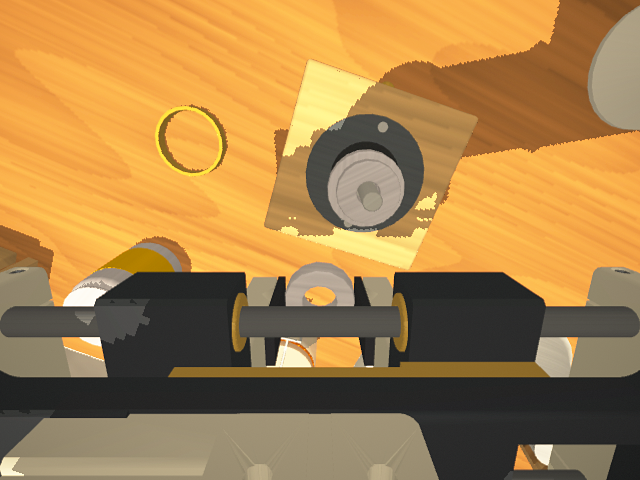

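View pics/w19r.png

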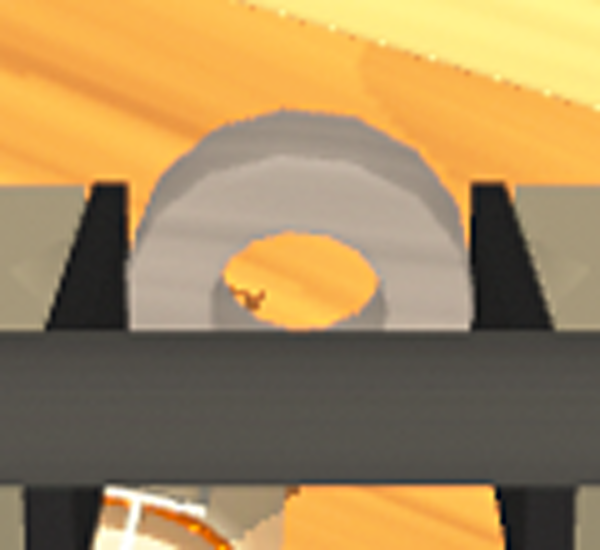

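The narrow ring is held level with its bore at (320,296), and the pin end is near (373,201).

Run:
```python
from h import *
im=cv2.imread("pics/w19.png")
cv2.imwrite("pics/w19z.png",cv2.resize(im[130:250,310:430],None,fx=5,fy=5,interpolation=cv2.INTER_CUBIC))
```

```text
(no output)
```

View pics/w19z.png

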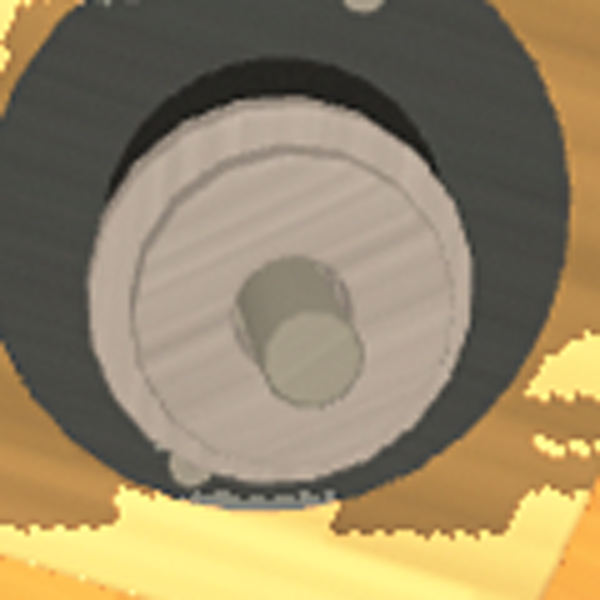

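Run:
```python
from h import *
c=vision.get_calibration("wrist");t=readout.get_state()['tcp_pos']
th=np.linspace(0,2*np.pi,20,endpoint=False)
f=lambda cx,cy,a,b,off,s,z: circ(plane(c,z2p(np.c_[cx+a*np.cos(th),cy+b*np.sin(th)],off,s),z))
k,R=f(314,359,49,49,(310,130),5,.155);print('pin',k,2000*R,rel(k))
w,R=f(293,309,162,162,(310,130),5,.131);print('middle top',w,2000*R)
zr=t[2]+.012-.0059
kr,R=circ(plane(c,z2p([(300,155),(128,290),(472,290),(170,205),(425,200)],(260,240),5),zr));print('ring',kr,2000*R,rel(kr))
kb,R=circ(plane(c,z2p([(212,305),(385,305),(240,255),(300,232),(360,255)],(260,240),5),zr));print('bore',kb,2000*R,rel(kb))
print('pin-ring',(k-kr)*1000, (k-kr)/.04)
```

```text
pin [0.55164852 0.15400849] 13.250250501298215 (array([-43. ,  16.6]), np.float64(32.9), np.float64(32.0))
middle top [0.55117943 0.15341426] 47.90522307470614
ring [0.59523725 0.13746533] 34.58307011648406 (array([0.6, 0.1]), np.float64(-0.2), np.float64(-0.6))
bore [0.59518817 0.13730984] 17.265336590788436 (array([ 0.6, -0.1]), np.float64(-0.3), np.float64(-0.5))
pin-ring [-43.58872932  16.54315975] [-1.08971823  0.41357899]
```

```bash
python3 -m handwheel '[[[-0.25,0.1,-0.2,0],[-0.35,0.15,-0.3,0],[-0.35,0.12,-0.4,0],[-0.15,0.05,-0.2,0],[0,0,-0.05,0],[0,0,0,0]]]'
```

```text
time_s: 23.85
tcp_pos: [0.548, 0.1488, 0.1777]
eef_rot: [-106.1, 83.8, 8.1]
contact_force: [-0.0, -1.1, -0.1]
gripper_width: 0.0344
```

```bash
python3 -m handwheel '[[[0.04,0.07,-0.14,0],[0.03,0.06,-0.1,0],[0,0,0,0]]]'
python3 - <<'E'
from h import *
s=readout.get_state();print(s['tcp_pos'],rel((.551,.1542)))
c=vision.get_calibration("wrist");im=vision.capture("wrist")
th=np.linspace(0,2*np.pi,16,endpoint=False)
p=np.c_[.5515+.0068*np.cos(th),.1541+.0068*np.sin(th),0*th+.155]
q=proj(c,p); z=(q-[250,230]+.5)*5-.5; print('pin lower edge',z[:,1].max(),'x',z[:,0].mean())
cv2.imwrite("pics/w20.png",cv2.resize(im[230:360,250:390],None,fx=5,fy=5,interpolation=cv2.INTER_CUBIC))
E
```

```text
time_s: 24.15
tcp_pos: [0.5529, 0.1542, 0.1689]
eef_rot: [-105.7, 83.7, 8.5]
contact_force: [-1.1, 0.3, -0.5]
gripper_width: 0.0345
[0.55292222 0.15418226 0.16892709] (array([-1.9,  0. ]), np.float64(0.8), np.float64(1.7))
pin lower edge 303.050466230013 x 362.2154631090485
```

View pics/w20.png

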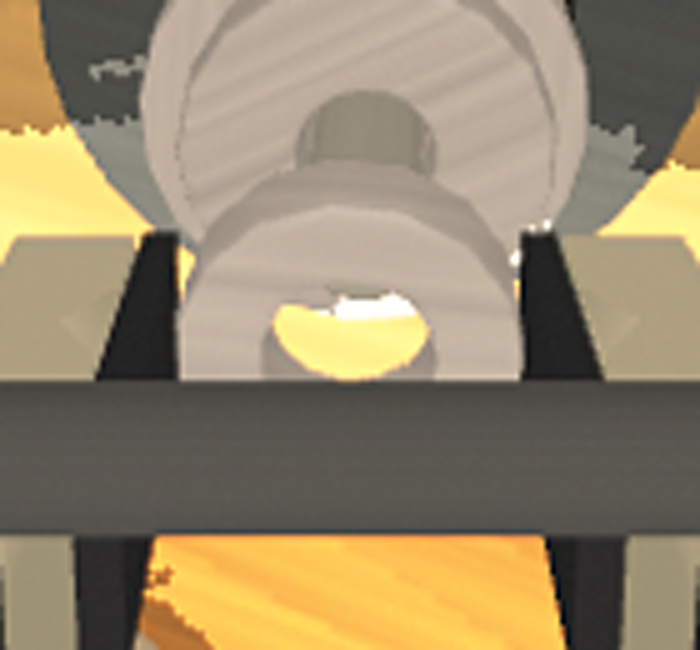

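```bash
python3 -m handwheel '[[[-0.06,0,-0.08,0],[0,0,-0.04,0]]]'
python3 - <<'E'
from h import *
s=readout.get_state();print(s['tcp_pos'],rel((.5507,.154)))
im=vision.capture("wrist")
cv2.imwrite("pics/w21.png",cv2.resize(im[230:360,250:390],None,fx=5,fy=5,interpolation=cv2.INTER_CUBIC))
E
```

```text
time_s: 24.4
tcp_pos: [0.5507, 0.1542, 0.1641]
eef_rot: [-105.7, 83.6, 8.5]
contact_force: [0.6, 0.9, -0.5]
gripper_width: 0.0346
[0.55073639 0.15421442 0.16410787] (array([-0. , -0.2]), np.float64(-0.2), np.float64(0.1))
```

View pics/w21.png

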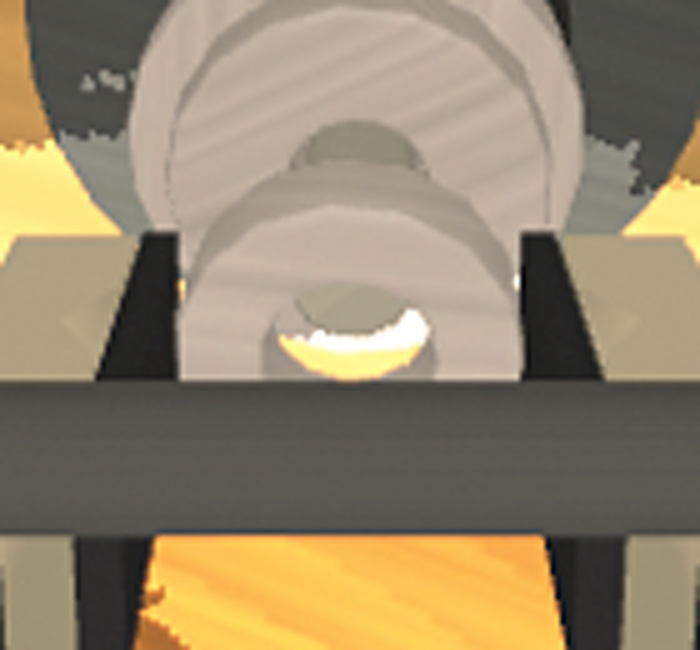

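The pin end is centred left to right in the bore, and the view resembles the earlier good insertion. Lowering slowly.

```bash
python3 -m handwheel '[[[0,0,-0.06,0]]]'|sed -n '2p;4p'; python3 -m handwheel '[[[0,0,-0.08,0]]]'|sed -n '2p;4p'; python3 -m handwheel '[[[0,0,-0.08,0]]]'|sed -n '2p;4p'
```

```text
tcp_pos: [0.551, 0.1543, 0.1618]
contact_force: [0.1, 0.6, -0.3]
tcp_pos: [0.551, 0.1544, 0.1585]
contact_force: [-1.0, -1.0, -1.0]
tcp_pos: [0.551, 0.1544, 0.1551]
contact_force: [0.4, -0.0, -0.1]
```

```bash
python3 -m handwheel '[[[0,0,-0.1,0]]]'|sed -n '2p;4p'; python3 -m handwheel '[[[0,0,-0.1,0],[0,0,-0.08,0]]]'|sed -n '2p;4p';python3 -m handwheel '[[[0,0,-0.06,0]]]'|sed -n '2p;4p'
```

```text
tcp_pos: [0.5511, 0.1544, 0.1508]
contact_force: [-0.5, 0.4, -0.5]
tcp_pos: [0.5509, 0.1543, 0.1427]
contact_force: [0.3, -0.2, 0.2]
tcp_pos: [0.5508, 0.1543, 0.1398]
contact_force: [-0.4, -0.6, -0.8]
```

```bash
python3 -m handwheel '[[[0,0,-0.04,0]]]'|sed -n '2p;4p'; for i in 1 2; do python3 -m handwheel '[[[0,0,-0.02,0]]]'|sed -n '2p;4p';done
```

```text
tcp_pos: [0.5507, 0.1542, 0.1379]
contact_force: [0.6, 0.3, -0.3]
tcp_pos: [0.5507, 0.1542, 0.1368]
contact_force: [0.3, -0.0, 1.3]
tcp_pos: [0.5509, 0.1543, 0.1363]
contact_force: [-0.9, -0.3, 2.0]
```

Contact at the expected height. Releasing, then retreating to inspect.

```bash
python3 -m handwheel '[[[0,0,0,0],[0,0,0,0],[0,0,0,0]]]' 75 12;  python3 -m handwheel '[[[0,0,0.1,0],[0,0,0.3,0],[0,0,0.6,0],[0,0,0.7,0],[0.4,0,0.4,0],[0.6,0,0.1,0],[0.3,0,0,0],[0,0,0,0]]]'
python3 - <<'E'
from h import *
im=vision.capture("wrist");cv2.imwrite("pics/w22.png",im)
s=vision.capture("scene");cv2.imwrite("pics/s22.png",cv2.resize(s[190:300,320:440],None,fx=5,fy=5,interpolation=cv2.INTER_CUBIC))
cv2.imwrite("pics/s22f.png",s)
E
```

```text
time_s: 25.75
tcp_pos: [0.5511, 0.1544, 0.1365]
eef_rot: [-105.7, 83.6, 8.5]
contact_force: [0.8, -0.4, -0.2]
gripper_width: 0.0534
time_s: 26.55
tcp_pos: [0.6046, 0.1542, 0.2353]
eef_rot: [-105.1, 83.3, 9.2]
contact_force: [-1.7, -0.1, -0.4]
gripper_width: 0.0745
```

View pics/w22.png

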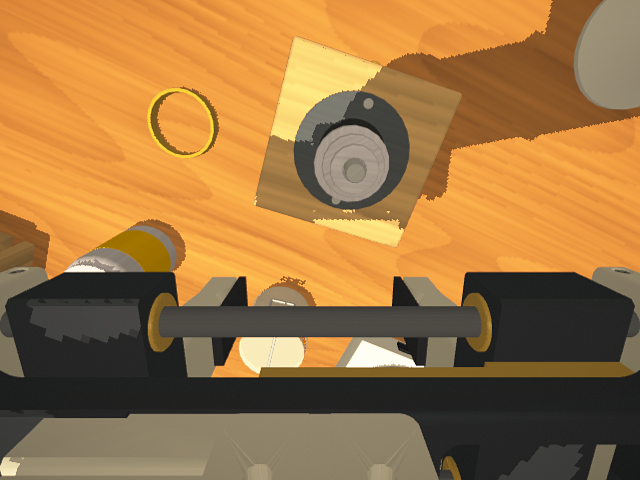

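View pics/s22.png

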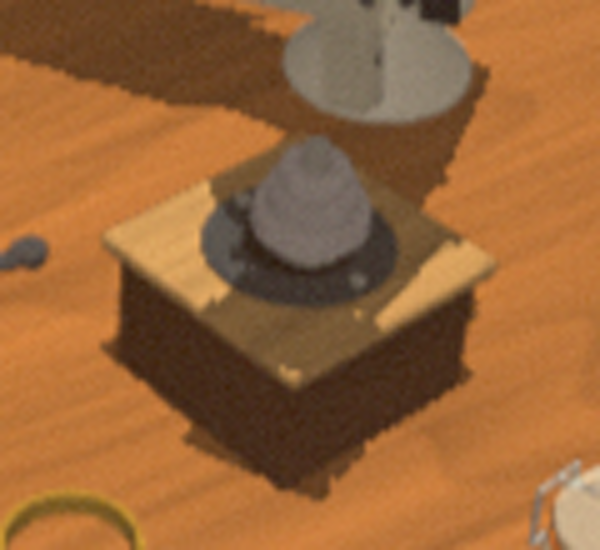

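View pics/s22f.png

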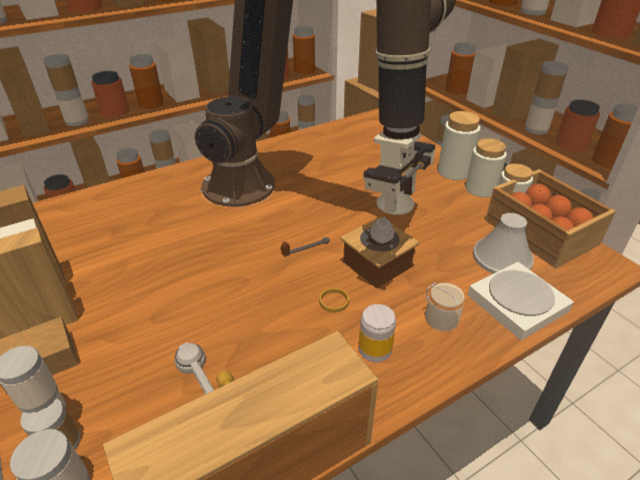

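The wrist view shows the three rings stacked concentrically at about (352,163). In the scene view they form a cone and the bystanders have not moved. One last zoomed check for flatness.

Run:
```python
from h import *
im=cv2.imread("pics/w22.png")
cv2.imwrite("pics/w22z.png",cv2.resize(im[105:225,290:410],None,fx=5,fy=5,interpolation=cv2.INTER_CUBIC))
```

```text
(no output)
```

View pics/w22z.png

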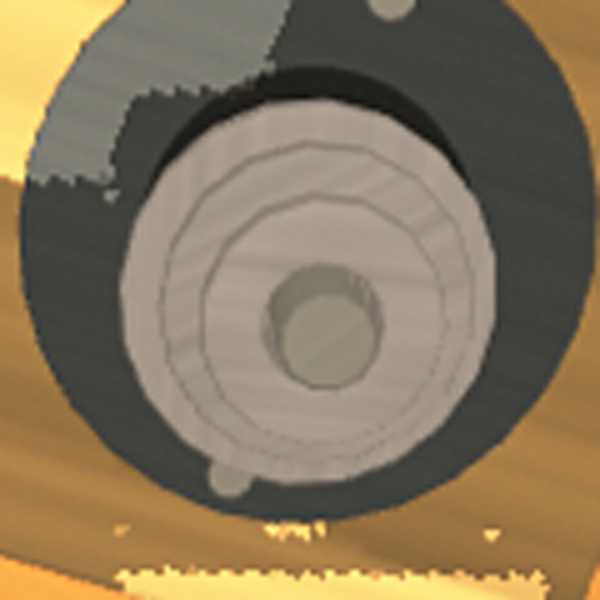

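Run:
```python
from h import *
c=vision.get_calibration("wrist")
th=np.linspace(0,2*np.pi,20,endpoint=False)
f=lambda n,cx,cy,a,b,z: print(n,*[np.round(v,4) for v in circ(plane(c,z2p(np.c_[cx+a*np.cos(th),cy+b*np.sin(th)],(290,105),5),z))])
f('pin',329,340,50,50,.155);f('narrow',322,318,123,125,.143);f('middle',317,303,156,160,.131);f('wide',308,291,187,193,.119)
s=readout.get_state();print(s['contact_force'],s['time_s'])
close_job=__import__('plant').close_job;close_job()
```

```text
pin [0.55   0.1538] 0.0068
narrow [0.5495 0.1534] 0.0177
middle [0.5496 0.1534] 0.0235
wide [0.5502 0.153 ] 0.0295
[-0.27438627 -0.5638577  -0.47226902] 26.65
the job is handed in; nothing more can be done
```

The three rings are on the spindle in order: widest, middle, then narrowest on top. I handed the job in at about 27 s, with the gripper open and clear of the stack.

- **Lowering:** Each ring was lowered until contact came at about the expected height, within about 1 mm. Contact read roughly 2–4 N, under the 5 N at which the spindle starts to sink. No reading while lowering showed more than about 2 N sideways.
- **Last checks:** In the wrist image, measured at the heights they should have when seated, the ring diameters came to about 59, 47 and 35 mm (nominal 60, 48 and 36). Their centres were within 1 mm of the pin axis. In the camera views the other things on the shelf had not moved.
- **Disagreements:**
  - The scene and top cameras disagreed with each other by up to about 13 mm, so I worked from the wrist camera.
  - The tool slowly tilted to about 6–7° over the moves. Each ring was held at nearly the same tilt as when it was gripped, and the last images show the stack lying flat.

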